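# Clear the plugged ball chute

### The job

The outlet of the wooden grinding-ball chute is plugged by an oversize ball, with two small balls queued up in the side lane. First move the olive dish so that it stands on the table under the outlet, then roll the big ball back up the lane, without lifting it out, over the low ridge until you feel it come up against the rubber buffer of the stop, and leave it parked there so that the two small balls run down into the dish. Press the ball gently, never harder than 20 N, spill no ball on the table, and leave the other things where they stand.

Things in the scene. Friction and masses are not known exactly. Their poses are not given: they have to be found in the camera images.
- chute: Fixed wooden chute on legs. Origin on the table straight below the outlet lip, on the lane's centre line; z up, y level, uphill along the lane, x across. Lane: shallow V floor rising 4 degrees, 54 mm between rails 22 mm high. Outlet: the first 38 mm, 42 mm between cheeks 16 mm high (heights above the V's vertex). The side lane, 38 mm wide, joins from -x at y = 59 mm.
- lane_foot (a point): Point on the V floor's vertex at the outlet lip, 60 mm above the table. Past the side lane a stop block is clamped in the lane, within a range of 60 mm; its place is not reported and must be felt. It carries a rubber buffer at ball-centre height (sprung, 4 N per mm, hard after 3 mm) and, 36 mm downhill of it, a floor ridge 2.6 mm high.
- lane_head (a point): Point on the V floor's vertex 200 mm uphill of lane_foot; the big ball rolls back along lane_foot to lane_head. It climbs the ridge with 1 to 3 N and then stays by itself between ridge and buffer; when it touches the buffer its centre is 105 to 165 mm uphill of lane_foot. Short of the ridge it rolls back and plugs the outlet again.
- catch_point (a point): point on the table, 52 mm out from the lip, where the middle of the dish belongs; only 50 mm of height is free under the outlet
- big_ball_center (a point): centre of the oversize ball: white ceramic, 50 mm diameter, smooth glaze, 0.15 kg (varies). It starts wedged in the outlet, its centre about 46 mm up the lane from the lip and 25 mm above the vertex. Its downhill side is open to a finger from above, standing over the outlet
- dish_center (a point): centre of the olive dish, half-way up. Round open dish, 164 mm across the rim, 43 mm high, 0.33 kg, flared wall about 12 mm thick near the rim, flat inside floor 10 mm above the table; it stands on the table 80 to 300 mm from the catch point. It can be pinched across the rim from above
- small_ball_1_center (a point): centre of a small white ceramic ball, 34 mm diameter, 0.05 kg, queued in the side lane; it rolls out through the outlet by itself once the big ball is gone
- small_ball_2_center (a point): centre of a small white ceramic ball, 34 mm diameter, 0.05 kg, queued in the side lane; it rolls out through the outlet by itself once the big ball is gone
- glaze_jar: blue glaze jar with a black lid, 65 mm across, 86 mm high, bystander, to be left alone; origin at the centre of its underside
- clay_stamp: small waisted clay stamp, 23 mm across, 50 mm high, bystander, to be left alone; origin at the centre of its underside
- big_ball: the oversize ball as a body (its origin turns with it: use point big_ball_center)
- dish: the olive dish; origin at the centre of its underside

How it is judged:
On the way, in this order (a step that is already met when the one before it is completed fails the run):
1. the dish stands under the outlet while the balls are still in the chute (horizontal distance between dish_center and catch_point below 0.025 m and y of big_ball_center in the frame of chute below 0.062 m and height (world z) of each of small_ball_1_center, small_ball_2_center above 0.06 m), for 0.2 s.
2. the big ball has been rolled back to the stop (y of big_ball_center in the frame of chute above 0.092 m), for 0.2 s.
At the end, for the whole second after the job is handed in: The big ball is at rest by itself in the lane at the stop, 92 to 175 mm up from the lip; both small balls lie in the dish (centres within 70 mm of its middle); the dish stands upright within 35 mm of the catch point (y of big_ball_center in the frame of chute above 0.092 m and not (y of big_ball_center in the frame of chute above 0.175 m) and height (world z) of big_ball_center above 0.085 m and linear speed of each of big_ball, dish below 0.02 m/s and horizontal distance between each of small_ball_1_center, small_ball_2_center and dish_center below 0.07 m and height (world z) of each of small_ball_1_center, small_ball_2_center below 0.06 m and horizontal distance between dish_center and catch_point below 0.035 m and angle between dish_center's own z axis and vertical below 0.1 rad); the robot touches nothing.
It fails at once if the fingers press the big ball with more than 20 N (contact force between the fingers and big_ball above 20 N).
It fails at once if the big ball is lifted out of the lane (z of big_ball_center in the frame of chute above 0.122 m).
It fails at once if a small ball is spilled on the table (height (world z) of any of small_ball_1_center, small_ball_2_center below 0.022 m).
It fails at once if a bystander is moved by more than 30 mm (distance of any of glaze_jar, clay_stamp from where it was at the start of the episode above 0.03 m).
It also fails if it takes over 58 s, if anything falls off the work surface, if the arm or the gripper's body presses on something with over 40 N, if the wrist force passes 120 N, or if a joint passes its speed limit or range.

### The arm

A 7-joint arm with a two-finger parallel gripper is mounted at the origin on the work surface; the furniture and walls round the work are solid. World frame = base frame: x ahead of the robot, y to its left, z up, the work surface at z = 0. Lengths are in m, angles in rad, forces in N, time in s.
With the tool pointing down it reaches from about 0.4 to 0.85 m from the base axis. Payload 6.9 kg.
Tool frame: the origin (TCP) lies between the finger pads; the fingertips stand 11 mm ahead of it and the grasp point (between the pads) lies 8 mm behind it; z points along the fingers, y is the direction in which the jaws open and shut (so a half turn about z gives the same grasp; the last joint's range is limited). The gripper opens to 85 mm and grips with 20 to 120 N. Pads are 22 mm wide; open, the fingers measure 114 mm over their backs; the gripper's body (76 mm by 85 mm) begins 54 mm behind the grasp point. The pads swing forward as they close: fully open they stand 13 mm farther back than shut.
Start: joints at [1.292, 0.507, -0.238, 1.5, 0.126, 1.149, -0.155], TCP at [0.234, -0.58, 0.242] pointing down, gripper open.
Joint ranges: [-3.08, 3.08], [-0.24, 2.05], [-1.43, 1.35], [0, 2.5], [-1.52, 4.66], [0.17, 1.96], [-2.89, 2.89]. Speed limits (rad/s): [2.39, 2.39, 3.14, 3.14, 3.14, 3.14, 3.14].

### API

Orientations are given as a unit quaternion [w, x, y, z].
In Python, from plant import telemetry, camera, env gives the robot as it stands.
- The arm moves only by the tool carry_out, never from a script. Its argument "targets" is a list that holds one entry, the list of rows, each a list of 6 numbers: the shift along the tool's x, y, z in units of 25 mm (1.0 is 25 mm), then the turn, a rotation vector about the tool's x, y, z in units of 8 degrees (1.0 is 8 degrees). In form: [[[dx, dy, dz, wx, wy, wz], ...]]. A call has 1 to 12 rows; each row shifts and turns the pose as measured when the row begins, along the tool's axes as they then stand; what a row does not reach is not made up. A row lasts 1/10 s, in which the tool goes at most 50 mm and 8.59 degrees, less where a joint would pass 70% of its speed; a pose out of reach is approached as far as the arm can. A call is refused whole if a number of a shift passes 1 or a number of a turn 1, either way. A call with a gripper value outside its range is refused whole. "hand" is the closure, from 0 (fully open) to 1 (shut), set as the call begins (left out, the last holds). The fingers move at their own pace and stop on an object; the grip force is fixed at half the most. Time passes only in rows, so rows that do not move let the fingers close. It gives the time, the measured TCP pose, the force and the opening at its end, in the units of the state.
- telemetry.sense(): the state, without advancing time (a new reading comes with each control period).
- camera(name): name is "side" or "top" or "wrist"; returns a dict with "image" (420x560x3 uint8, red, green, blue), "camera_matrix" (3x3 intrinsics, pixels), "distortion" ([k1, k2, p1, p2, k3] as OpenCV has them; the pictures are not rectified), "xyz" and "orientation" of the camera in the world. Camera axes: x right, y up, looking along -z (the intrinsics and any distortion apply to the point x, -y, -z); pixel columns grow to the right and rows downward; lengths in m; the calibration is good to about 2 mm. A picture is of the moment at which its call begins. There is no depth.
- env.close_job(): hands the job in, once; it reports no verdict.
The state is a dict: "time": time; "q": joint angles; "dq": joint speeds; "effort": joint torques, N m; "position": TCP position; "eef_rot": TCP orientation; "wrist_force": force on the tool from outside, world axes, zero at the start; "ft_torque": the same for the moment, N m; "gripper_width": finger opening in m.
Only numpy, scipy, OpenCV 4.12 (cv2) and the standard library are available. Lean on these libraries where they do the work, as an engineer would, in place of code of your own. Each camera call takes 0.05 s, during which the arm holds its last target.

## Working session

There is one attempt and no reset: what is moved stays moved. The work goes in short steps, Python scripts to look and compute and a tool call to move; the robot and the scene stay as the last step left them, time stands still between calls to the robot, and variables do not carry over. Pictures are saved under pics/ and viewed, and the job is handed in when it is done.

Besides the shell and the picture viewer there is one more tool, called after "Request:" by a JSON object that holds its "name" and its "arguments", one argument or row to a line. carry_out: Moves the arm, as the interface text tells. Its arguments: {"type":"object","properties":{"targets":{"type":"array","items":{"type":"array","items":{"type":"array","items":{"type":"number"}}}},"hand":{"type":"number"}},"required":["targets"]}

```bash
ls; mkdir -p pics
python3 - <<'E'
from plant import telemetry, camera, env
import cv2
s=telemetry.sense()
for k,v in s.items(): print(k,v)
for n in ["side","top","wrist"]:
    c=camera(n)
    cv2.imwrite(f"pics/{n}0.png",c["image"][:,:,::-1])
    print(n,c["camera_matrix"],c["distortion"],c["xyz"],c["orientation"])
E
```

```text
pics
time 0.0
q [ 1.29249457  0.50834517 -0.23751033  1.50113884  0.12571287  1.1488736
 -0.1547802 ]
dq [-0.0010846   0.00031543  0.00201622 -0.0015233   0.00287806 -0.00053335
 -0.0007892 ]
effort [-1.38005100e-03 -6.20599222e+01 -2.18686625e+00 -2.49653041e+01
  1.28969856e-02  1.17941864e-02  2.27047377e-05]
position [ 0.23376967 -0.57912079  0.24142252]
eef_rot [-8.66272820e-04  9.81640174e-01  1.90740087e-01 -1.92786393e-04]
wrist_force [-0.0902044  -0.02972261  0.24175942]
ft_torque [0.03498112 0.03483158 0.05745191]
gripper_width 0.08573725420765965
side [[407.1307465    0.         286.7601654 ]
 [  0.         407.1307465  206.74928937]
 [  0.           0.           1.        ]] [-0.12232888  0.          0.          0.          0.        ] [0.25577954 0.84832182 0.6148321 ] [-0.13188307 -0.06856391  0.46971366  0.87021544]
top [[416.40814397   0.         278.40078178]
 [  0.         416.40814397 215.0588522 ]
 [  0.           0.           1.        ]] [-0.01465209  0.          0.          0.          0.        ] [0.2970829  0.11322523 1.0390002 ] [-0.69450919 -0.08259844  0.08063558  0.71016363]
wrist [[367.93961667   0.         278.27014044]
 [  0.         367.93961667 206.59535234]
 [  0.           0.           1.        ]] [-0.03866762  0.          0.          0.          0.        ] [ 0.31077807 -0.54752547  0.37324931] [ 0.81851629 -0.13281781  0.09061359 -0.55152487]
```

View pics/top0.png

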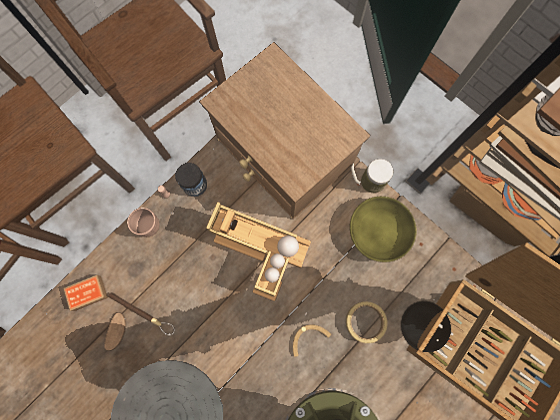

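View pics/side0.png

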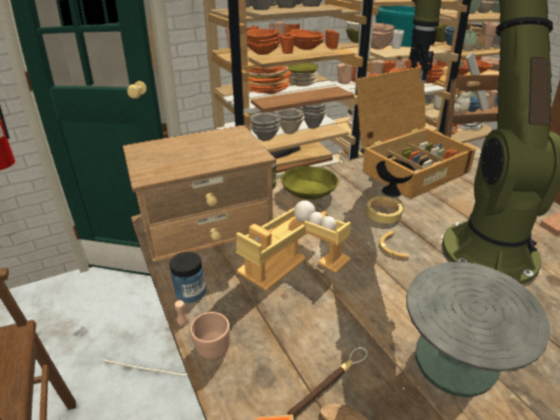

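View pics/wrist0.png

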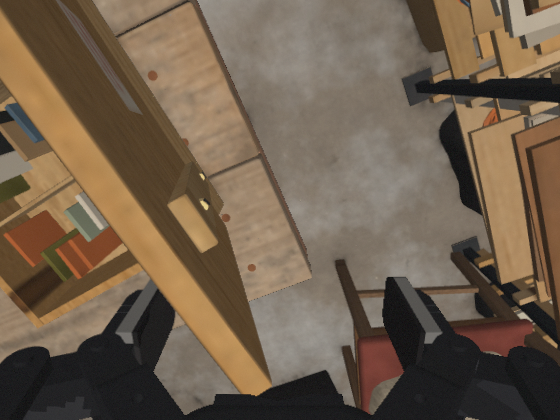

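```bash
cat > h.py <<'E'
import numpy as np, cv2
from scipy.spatial.transform import Rotation as R
def cam(c):
    w,x,y,z=c["orientation"]; return np.array(c["camera_matrix"]),np.array(c["distortion"]),np.array(c["xyz"]),R.from_quat([x,y,z,w]).as_matrix()
def ray(c,uv):
    K,d,p,M=cam(c); n=cv2.undistortPoints(np.array(uv,float).reshape(-1,1,2),K,d).reshape(-1,2)
    v=np.c_[n[:,0],-n[:,1],-np.ones(len(n))]@M.T
    return p,v
def plane(c,uv,z):
    p,v=ray(c,uv); return p+v*((z-p[2])/v[:,2])[:,None]
def proj(c,X):
    K,d,p,M=cam(c); q=(np.atleast_2d(X)-p)@M; q=q*[1,-1,-1]
    return cv2.projectPoints(q,np.zeros(3),np.zeros(3),K,d)[0].reshape(-1,2)
def tri(c1,u1,c2,u2):
    p,v=ray(c1,[u1]);q,w=ray(c2,[u2]);v=v[0];w=w[0]
    s=np.linalg.lstsq(np.c_[v,-w],q-p,rcond=None)[0]
    a=p+s[0]*v;b=q+s[1]*w; return (a+b)/2,np.linalg.norm(a-b)
E
python3 - <<'E'
from plant import camera
import cv2,numpy as np,pickle
cs={n:camera(n) for n in ["top","side"]}
pickle.dump(cs,open("c0.pkl","wb"))
t=cs["top"]["image"][160:320,130:430,::-1]
cv2.imwrite("pics/topz.png",cv2.resize(t,None,fx=2.66,fy=2.66,interpolation=cv2.INTER_CUBIC))
t=cs["side"]["image"][160:300,220:420,::-1]
cv2.imwrite("pics/sidez.png",cv2.resize(t,None,fx=4,fy=4,interpolation=cv2.INTER_CUBIC))
E
```

```text
(no output)
```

View pics/topz.png

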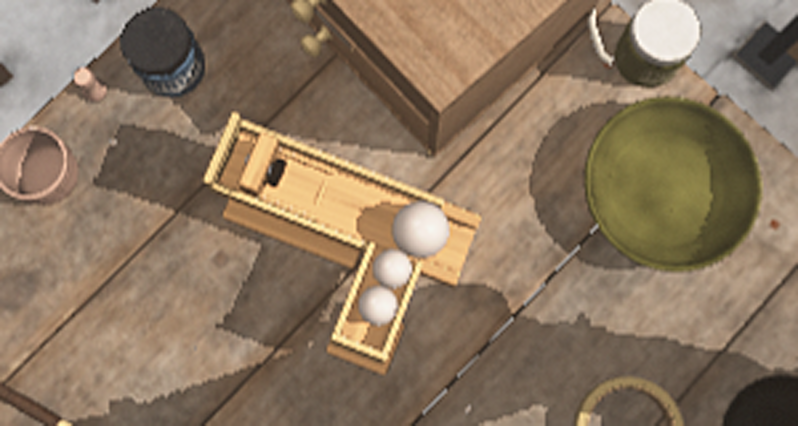

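View pics/sidez.png

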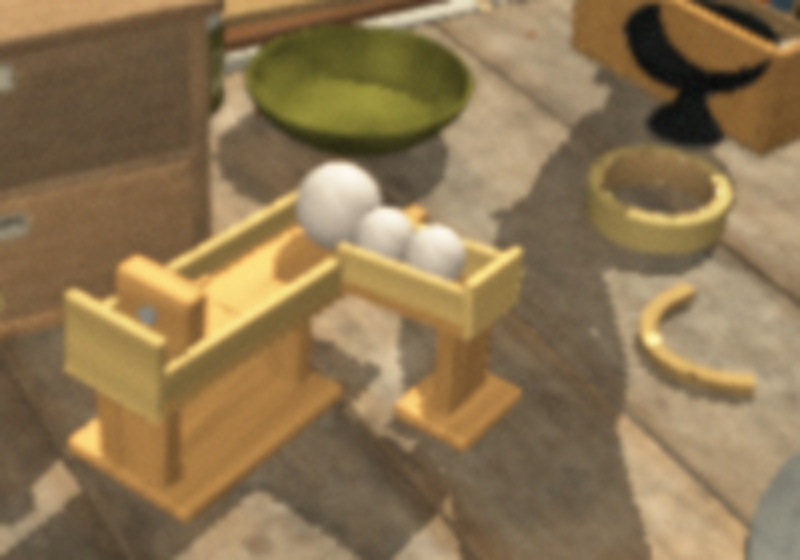

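Run:
```python
import pickle,numpy as np,cv2
from h import *
cs=pickle.load(open("c0.pkl","rb"));t,s=cs["top"],cs["side"]
z=lambda a,b:(130+(a+.5)/2.66-.5,160+(b+.5)/2.66-.5); y=lambda a,b:(220+(a+.5)/4-.5,160+(b+.5)/4-.5)
big=tri(t,z(421,230),s,y(339,204)); print("big",big, plane(t,[z(421,230)],.088))
print("s1",tri(t,z(393,268),s,y(385,232)),"s2",tri(t,z(378,305),s,y(437,252)))
# lip corners, cheek tops
L=plane(t,[z(480,214),z(458,284)],.074);print("lip",L)
H=plane(t,[z(237,115),z(207,183)],.060+.022+.016);print("headcorners",H)
# rails
print("rails far: ",plane(t,[z(237,115),z(443,201)],.09))
for nm,c,roi in(("t",t,(160,320,300,430)),("s",s,(150,300,270,350))):
    im=cv2.cvtColor(c["image"],cv2.COLOR_RGB2HSV); m=cv2.inRange(im,(24,110,30),(40,255,255))
    k=np.zeros_like(m);k[roi[0]:roi[1],roi[2]:roi[3]]=m[roi[0]:roi[1],roi[2]:roi[3]]
    k=cv2.morphologyEx(k,cv2.MORPH_OPEN,np.ones((3,3)))
    cn=max(cv2.findContours(k,cv2.RETR_EXTERNAL,cv2.CHAIN_APPROX_NONE)[0],key=cv2.contourArea)
    cn=cv2.convexHull(cn); e=cv2.fitEllipse(cn);print(nm,e,cv2.boundingRect(cn))
    P=plane(c,cn.reshape(-1,2),.043);print(len(P))
    (cc,r)=cv2.minEnclosingCircle(P[:,:2].astype(np.float32).reshape(-1,1,2));print("circle",cc,r)
```

```text
big (array([0.4446827 , 0.09291013, 0.09352764]), np.float64(0.0028680689777819284)) [[0.4469918  0.09298637 0.088     ]]
s1 (array([0.41178825, 0.11770714, 0.09726979]), np.float64(0.0032115606047743613)) s2 (array([0.38001016, 0.13097991, 0.09951795]), np.float64(0.004253464696485468))
lip [[0.46227093 0.04026624 0.074     ]
 [0.40106019 0.06179257 0.074     ]]
headcorners [[0.55115661 0.25227066 0.098     ]
 [0.49071297 0.27764226 0.098     ]]
rails far:  [[0.55331664 0.25345277 0.09      ]
 [0.47171522 0.07320724 0.09      ]]
t ((378.9673156738281, 229.34390258789062), (57.70659637451172, 63.439598083496094), 149.51991271972656) (350, 198, 61, 64)
25
circle (0.4913875460624695, -0.1294100433588028) 0.07960151135921478
s ((309.1017150878906, 181.40965270996094), (32.26736068725586, 54.802215576171875), 92.7953872680664) (282, 167, 56, 32)
28
circle (0.4885675013065338, -0.12884625792503357) 0.09092000871896744
```

Run:
```python
import pickle,numpy as np,cv2
from h import *
cs=pickle.load(open("c0.pkl","rb"));t,s=cs["top"],cs["side"]
im=cv2.cvtColor(t["image"],cv2.COLOR_RGB2HSV)
print(im[228,400:420].tolist())
m=cv2.inRange(im,(24,70,20),(42,255,255)); m[:, :340]=0;m[:190]=0;m[268:]=0;m[:,425:]=0
k=cv2.morphologyEx(m,cv2.MORPH_OPEN,np.ones((3,3)))
cn=max(cv2.findContours(k,cv2.RETR_EXTERNAL,cv2.CHAIN_APPROX_NONE)[0],key=cv2.contourArea);print(cv2.boundingRect(cn))
P=plane(t,cn.reshape(-1,2),.043);print(cv2.minEnclosingCircle(P[:,:2].astype(np.float32).reshape(-1,1,2)))
# white balls
for nm,c,roi in(("t",t,(225,290,255,310)),("s",s,(190,240,285,345))):
    h=cv2.cvtColor(c["image"],cv2.COLOR_RGB2HSV);m=cv2.inRange(h,(0,0,110),(180,45,255));k=np.zeros_like(m);k[roi[0]:roi[1],roi[2]:roi[3]]=m[roi[0]:roi[1],roi[2]:roi[3]]
    for q in cv2.findContours(k,cv2.RETR_EXTERNAL,cv2.CHAIN_APPROX_NONE)[0]:
        if cv2.contourArea(q)>20: print(nm,cv2.boundingRect(q),cv2.minEnclosingCircle(q))
a=t["image"][195:300,200:320,::-1]
cv2.imwrite("pics/chz.png",cv2.resize(a,(720,630),interpolation=cv2.INTER_CUBIC))
vis=t["image"][160:320,130:430,::-1].copy();cv2.imwrite("pics/mk.png",cv2.resize(k,None,fx=1,fy=1))
```

```text
[[24, 118, 93], [25, 115, 89], [25, 116, 86], [26, 109, 84], [24, 110, 86], [25, 114, 87], [24, 111, 87], [25, 113, 88], [25, 114, 87], [24, 108, 87], [25, 109, 84], [26, 113, 79], [25, 105, 75], [24, 104, 76], [26, 110, 79], [25, 113, 122], [21, 87, 173], [12, 60, 167], [14, 66, 169], [15, 63, 159]]
(350, 197, 66, 65)
((0.4930463135242462, -0.13822661340236664), 0.08083929121494293)
t (265, 236, 34, 46) ((280.5, 258.5), 24.86975860595703)
s (322, 217, 13, 10) ((328.0416564941406, 221.0), 6.041776657104492)
s (296, 201, 26, 21) ((308.3778991699219, 212.8023223876953), 13.670498847961426)
```

View pics/chz.png

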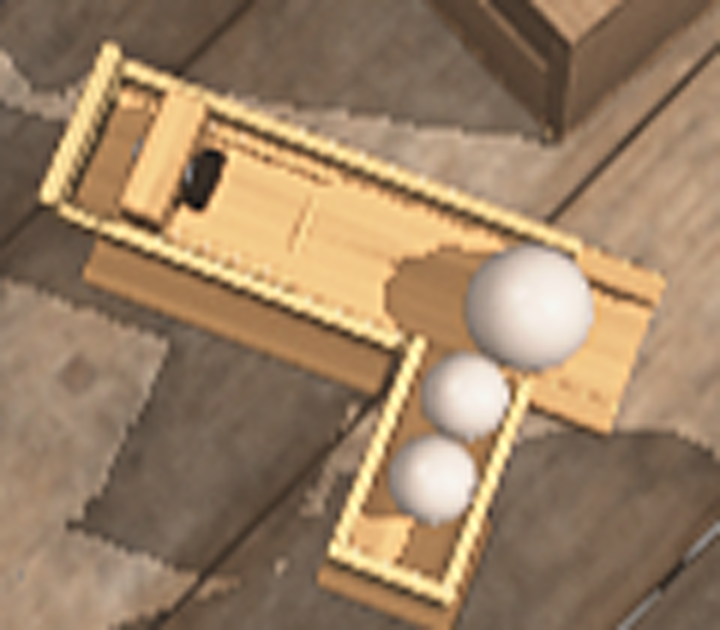

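Run:
```python
import pickle,numpy as np
from h import *
cs=pickle.load(open("c0.pkl","rb"));t,s=cs["top"],cs["side"]
z=lambda a,b:(200+(a+.5)/6-.5,195+(b+.5)/6-.5)
P=lambda a,b,h:plane(t,[z(a,b)],h)[0]
B=P(530,309,.0882);print("ball",B)
s1=P(466,396,.09);s2=P(433,478,.092);print(s1,s2)
f0,f1=P(120,62,.098),P(580,243,.0850)
n0,n1=P(60,205,.098),P(415,343,.088)
print("rails",f0,f1,n0,n1)
for a,b in((f0,f1),(n0,n1)):
    d=(a-b)[:2];d/=np.linalg.norm(d);print(d,np.degrees(np.arctan2(d[1],d[0])))
d=(f0-f1)[:2]/np.linalg.norm((f0-f1)[:2])+(n0-n1)[:2]/np.linalg.norm((n0-n1)[:2]);d/=np.linalg.norm(d)
nrm=np.array([d[1],-d[0]])
print("offsets to ball", (f0-B)[:2]@nrm,(f1-B)[:2]@nrm,(n0-B)[:2]@nrm,(n1-B)[:2]@nrm)
l0,l1=P(663,275,.073),P(612,432,.073);print("lip",l0,l1,(l0-B)[:2]@d,(l1-B)[:2]@d,(l0-B)[:2]@nrm,(l1-B)[:2]@nrm)
sd=(s1-s2)[:2];print("sidelane",sd/np.linalg.norm(sd),d,nrm)
for q in((205,180),(165,155),(300,222)):
    X=P(*q,.09) if q[0]==205 else P(*q,.08);print(q,X,"along from ball",(X-B)[:2]@d)
```

```text
ball [0.44712721 0.09308294 0.0882    ]
[0.41397325 0.11836249 0.09      ] [0.38304111 0.1314397  0.092     ]
rails [0.54628491 0.25034956 0.098     ] [0.47303244 0.07293579 0.085     ] [0.48998083 0.27283565 0.098     ] [0.43499845 0.13748405 0.088     ]
[0.38163937 0.92431131] 67.56473375847403
[0.37635237 0.9264766 ] 67.8920776662074
offsets to ball 0.03215666161356949 0.031608359261118685 -0.0284691697459332 -0.028051839368748006
lip [0.46178495 0.04034733 0.073     ] [0.40088582 0.06240939 0.073     ] -0.04324617137905579 -0.04591060288701039 0.033550896376419774 -0.031166482688805862
sidelane [ 0.92106831 -0.38940104] [0.37899742 0.92539773] [ 0.92539773 -0.37899742]
(205, 180) [0.50025211 0.21795485 0.09      ] along from ball 0.13569038302665887
(165, 155) [0.51280697 0.23483863 0.08      ] along from ball 0.15607285424233777
(300, 222) [0.48476663 0.18185472 0.08      ] along from ball 0.09641444525172263
```

Run:
```python
import pickle,numpy as np
from h import *
cs=pickle.load(open("c0.pkl","rb"));t,s=cs["top"],cs["side"]
z=lambda a,b:(130+(a+.5)/2.66-.5,160+(b+.5)/2.66-.5)
print("chest bottom",plane(t,[z(433,152)],0)); print("side bottom",plane(s,[(271,239)],0)); print("top corner",tri(t,z(437,105),s,(274,157)))
print("ring",plane(t,[(367,322)],.03),plane(t,[(347,322),(367,302),(387,322)],.03)); print("arc",plane(t,[(329,330),(322,324),(312,328),(293,352)],.01)); print("stand",plane(t,[(403,325)],.05))
print("mug",plane(t,[(366,187),(355,172),(380,192)],.05))
print(plane(s,[(345+220-220,150)],0))
# side: dish outline
im=cv2.cvtColor(s["image"],cv2.COLOR_RGB2HSV)
a=s["image"][155:210,270:350,::-1]
cv2.imwrite("pics/dishz.png",cv2.resize(a,(800,550),interpolation=cv2.INTER_CUBIC))
```

```text
chest bottom [[0.53638516 0.07752703 0.        ]]
side bottom [[0.52254171 0.10296957 0.        ]]
top corner (array([0.52204374, 0.08022541, 0.21316284]), np.float64(0.004792160387861074))
ring [[ 0.27207078 -0.08899784  0.03      ]] [[ 0.27314862 -0.04203877  0.03      ]
 [ 0.31806905 -0.09217387  0.03      ]
 [ 0.2709759  -0.13597345  0.03      ]]
arc [[ 0.25514146 -0.00112287  0.01      ]
 [ 0.26938275  0.01494476  0.01      ]
 [ 0.26065813  0.03922798  0.01      ]
 [ 0.20686634  0.08619492  0.01      ]]
stand [[ 0.26394046 -0.1672987   0.05      ]]
mug [[ 0.59654107 -0.10516677  0.05      ]
 [ 0.63627354 -0.08042576  0.05      ]
 [ 0.58286731 -0.13885965  0.05      ]]
[[ 0.43946052 -0.45513826  0.        ]]
```

View pics/dishz.png

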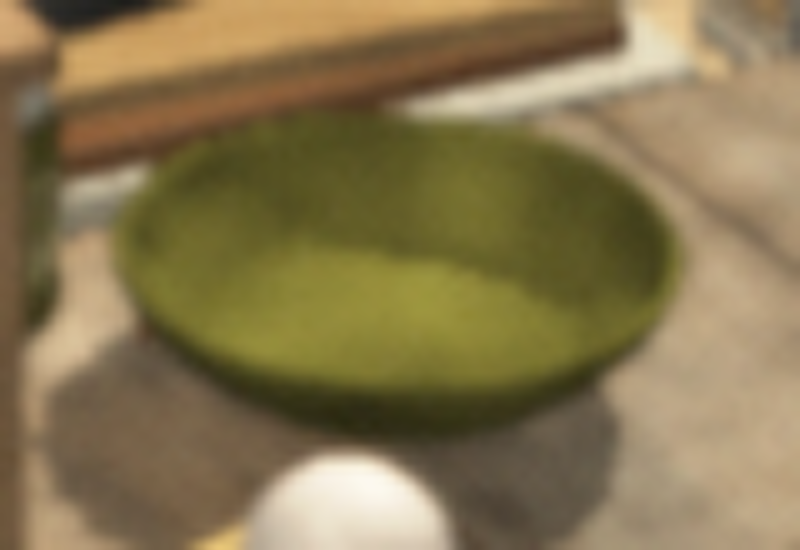

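```bash
python3 - <<'E'
import pickle,numpy as np
from h import *
cs=pickle.load(open("c0.pkl","rb"));t,s=cs["top"],cs["side"]
A=np.array([.234,-.58,.24]);
for f in np.linspace(0,1,6):
    X=A+f*(np.array([.523,-.208,.24])-A); print(X,proj(t,X),proj(s,X),proj(t,X*[1,1,0]))
E
sed -n 1,5p h.py >/dev/null
```

```text
[ 0.234 -0.58   0.24 ] [[654.46103648 338.37296738]] [[416.46032691  79.23073202]] [[568.36343538 332.76145811]]
[ 0.2918 -0.5056  0.24  ] [[609.16383673 307.70701123]] [[397.92300523  83.20741943]] [[534.16315798 309.09396284]]
[ 0.3496 -0.4312  0.24  ] [[564.93398182 277.83463932]] [[377.78597274  87.59899934]] [[500.64558736 285.92405554]]
[ 0.4074 -0.3568  0.24  ] [[521.80641486 248.77188315]] [[355.88692986  92.45565082]] [[467.82077001 263.25662881]]
[ 0.4652 -0.2824  0.24  ] [[479.80405209 220.52743106]] [[332.04931894  97.83400314]] [[435.69502806 241.09416369]]
[ 0.523 -0.208  0.24 ] [[438.93983289 193.10392508]] [[306.08357975 103.79772347]] [[404.27147562 219.43707235]]
```

Run:
```python
import cv2
a=cv2.imread("pics/side0.png")[40:240,300:560]
cv2.imwrite("pics/sr.png",cv2.resize(a,(780,600),interpolation=cv2.INTER_CUBIC))
```

```text
(no output)
```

View pics/sr.png

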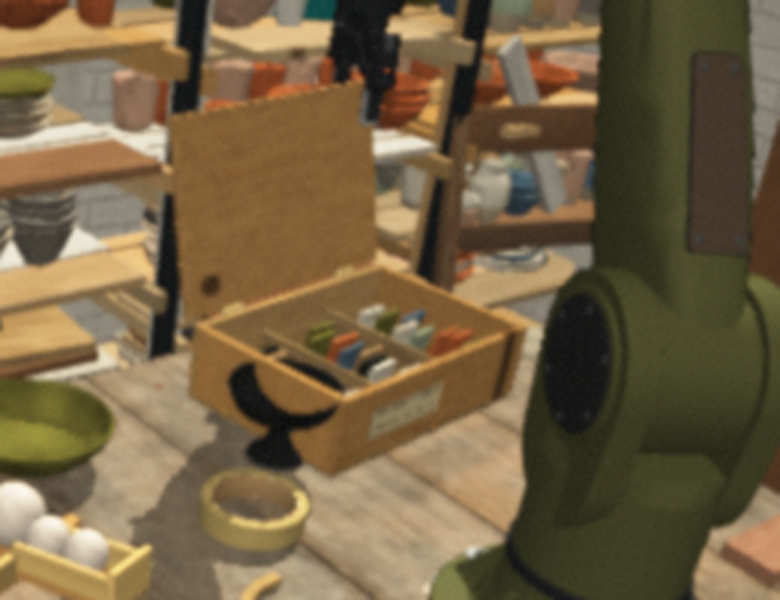

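Run:
```python
import pickle,numpy as np
from h import *
cs=pickle.load(open("c0.pkl","rb"));t,s=cs["top"],cs["side"]
a=plane(s,[(365,147),(427,128)],.08); print("hinge",a)
p,v=ray(s,[(357,78),(420,68)])
for i in range(2):  # top corner where ray crosses horizontal location near hinge
    for h in (.2,.25,.3,.35): print(h,plane(s,[(357,78),(420,68)],h)[i])
print(plane(t,[(445,250),(560,252),(505,250)],.08),plane(t,[(445,250)],.3))
```

```text
hinge [[ 0.35975685 -0.32696895  0.08      ]
 [ 0.17181457 -0.5572783   0.08      ]]
0.2 [ 0.44647762 -0.66263822  0.2       ]
0.25 [ 0.42349264 -0.48052116  0.25      ]
0.3 [ 0.40050767 -0.2984041   0.3       ]
0.35 [ 0.3775227  -0.11628704  0.35      ]
0.2 [ 0.22162506 -0.91567608  0.2       ]
0.25 [ 0.22574172 -0.70306019  0.25      ]
0.3 [ 0.22985839 -0.4904443   0.3       ]
0.35 [ 0.23397505 -0.27782841  0.35      ]
[[ 0.43086779 -0.2713277   0.08      ]
 [ 0.41979924 -0.53921678  0.08      ]
 [ 0.42756041 -0.41118015  0.08      ]] [[ 0.40017679 -0.18310911  0.3       ]]
```

Request:
{"name": "carry_out", "arguments": {
  "targets": [
    [[0, 0, -1, 0, 0, 0], [0, 0, -1, 0, 0, 0], [0, 0, -1, 0, 0, 0], [0, 0, -1, 0, 0, 0], [0, 0, -1, 0, 0, 0], [0, 0, -1, 0, 0, 0], [0, 0, -1, 0, 0, 0], [0, 0, -1, 0, 0, 0], [0, 0, 0, 0, 0, 0]]
  ],
  "hand": 0
}}

```text
time: 1.15
position: [0.2333, -0.5784, 0.4472]
eef_rot: [-0.003, 0.982, 0.191, -0.001]
wrist_force: [-0.3, 0.2, -0.2]
gripper_width: 0.0851
```

Request:
{"name": "carry_out", "arguments": {
  "targets": [
    [[1, -0.58, 0, 0, 0, 0], [1, -0.58, 0, 0, 0, 0], [1, -0.58, 0, 0, 0, 0], [1, -0.58, 0, 0, 0, 0], [1, -0.58, 0, 0, 0, 0], [1, -0.58, 0, 0, 0, 0], [1, -0.58, 0, 0, 0, 0], [1, -0.58, 0, 0, 0, 0], [1, -0.58, 0, 0, 0, 0], [1, -0.58, 0, 0, 0, 0], [1, -0.58, 0, 0, 0, 0], [1, -0.58, 0, 0, 0, 0]]
  ]
}}

```text
time: 2.35
position: [0.4491, -0.2975, 0.4371]
eef_rot: [-0.008, 0.982, 0.186, -0.005]
wrist_force: [0.3, -0.4, -0.1]
gripper_width: 0.0854
```

Request:
{"name": "carry_out", "arguments": {
  "targets": [
    [[1, -0.58, 0.8, 0, 0, 0], [1, -0.58, 0.8, 0, 0, 0], [1, -0.58, 0.8, 0, 0, 0], [1, -0.58, 0.8, 0, 0, 0], [0, 0, 1, 0, 0, 0], [0, 0, 0, 0, 0, 0]]
  ]
}}

```text
time: 2.95
position: [0.5226, -0.1956, 0.3245]
eef_rot: [-0.01, 0.982, 0.19, -0.007]
wrist_force: [-0.8, -0.6, -0.2]
gripper_width: 0.0851
```

Run:
```python
from plant import telemetry, camera
import cv2,pickle
print(telemetry.sense())
c={n:camera(n) for n in("wrist","top")}; pickle.dump(c,open("c1.pkl","wb"))
for n in c: cv2.imwrite(f"pics/{n}1.png",c[n]["image"][:,:,::-1])
```

```text
{'time': 2.95, 'q': array([ 0.59096871,  0.37124538, -0.40378434,  1.51462243,  0.13414609,
        1.30595051, -1.01471613]), 'dq': array([-0.03174617, -0.01795928, -0.02535741, -0.06351843, -0.01930649,
        0.03114876, -0.00570721]), 'effort': array([ -1.57855444, -53.49356174,  -4.45706651, -25.93120515,
        -0.23069928,  -0.73799953,  -0.15546765]), 'position': array([ 0.52255148, -0.19559873,  0.32450588]), 'eef_rot': array([-0.01021324,  0.98173066,  0.18988424, -0.00667617]), 'wrist_force': array([-0.76581056, -0.55299943, -0.21331122]), 'ft_torque': array([ 0.01074121, -0.00346062, -0.00481031]), 'gripper_width': 0.08511671676901134}
```

View pics/wrist1.png

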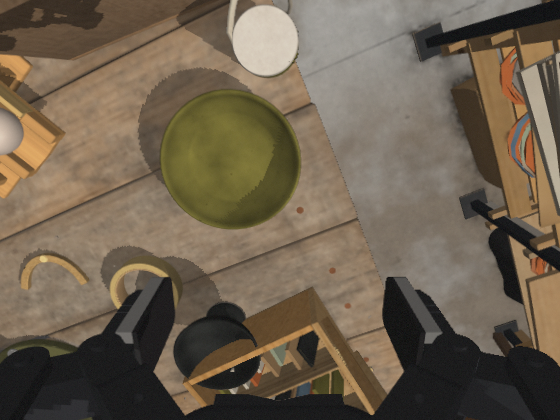

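Run:
```python
import pickle,numpy as np
from h import *
c=pickle.load(open("c1.pkl","rb"));w=c["wrist"]
im=cv2.cvtColor(w["image"],cv2.COLOR_RGB2HSV)
m=cv2.inRange(im,(24,70,20),(42,255,255)); m[:, :150]=0;m[:80]=0;m[240:]=0;m[:,310:]=0
k=cv2.morphologyEx(m,cv2.MORPH_OPEN,np.ones((3,3)))
cn=max(cv2.findContours(k,cv2.RETR_EXTERNAL,cv2.CHAIN_APPROX_NONE)[0],key=cv2.contourArea);print(cv2.boundingRect(cn),cv2.contourArea(cn))
P=plane(w,cn.reshape(-1,2),.043);print(cv2.minEnclosingCircle(P[:,:2].astype(np.float32).reshape(-1,1,2)))
a=w["image"][75:245,140:320,::-1]
cv2.imwrite("pics/wd.png",cv2.resize(a,(635,600),interpolation=cv2.INTER_CUBIC))
R0=R.from_quat([.98173,.18988,-.00668,-.0102]).as_matrix();print(R0)
```

```text
(160, 89, 141, 140) 15253.0
((0.4937801659107208, -0.13925769925117493), 0.08152992278337479)
[[ 0.9278017   0.37268668 -0.01698952]
 [ 0.37295922 -0.92768286  0.01749055]
 [-0.00924239 -0.02256416 -0.99970267]]
```

View pics/wd.png

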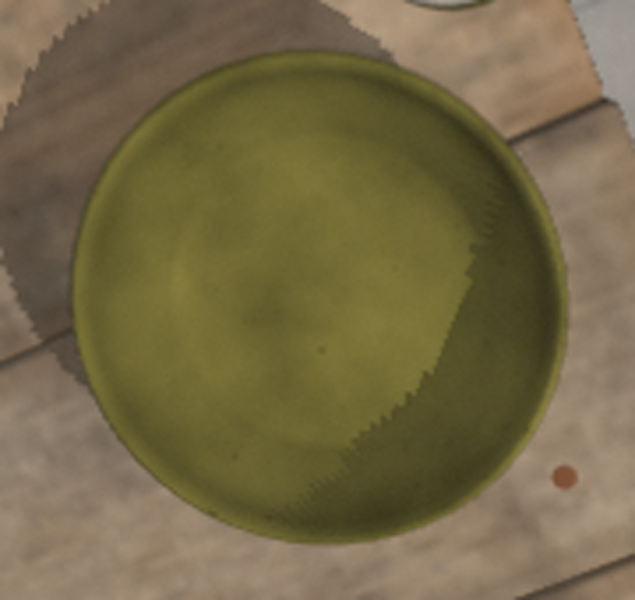

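Request:
{"name": "carry_out", "arguments": {
  "targets": [
    [[0, 0, 0.6, 1, 0, 0], [0, 0, 0.6, 0.9, 0.1, 0], [0, 0, 0.6, 0, 0, 0], [0, 0, 0, 0, 0, 0], [0, 0, 0, 0, 0, 0]]
  ],
  "hand": 0.5
}}

```text
time: 3.55
position: [0.5235, -0.194, 0.2909]
eef_rot: [-0.141, 0.972, 0.185, -0.017]
wrist_force: [0.0, -0.6, 0.2]
gripper_width: 0.0429
```

```bash
cat >> h.py <<'E'
def st():
    from plant import telemetry
    s=telemetry.sense(); w,x,y,z=s["eef_rot"]; return s,R.from_quat([x,y,z,w]).as_matrix(),np.array(s["position"])
def go(T):
    s,M,p=st(); print("t",s["time"],"p",p.round(4),"F",np.round(s["wrist_force"],2),"w",round(s["gripper_width"],4)); print(M.round(3)); d=M.T@(np.array(T)-p); print("units",(d/.025).round(2))
E
python3 - <<'E'
from h import *
go([.5215,-.2084,.085]);go([.5215,-.2084,.038])
E
```

```text
t 3.55 p [ 0.5235 -0.194   0.2909] F [ 0.02 -0.57  0.25] w 0.0429
[[ 0.931  0.355 -0.085]
 [ 0.365 -0.892  0.267]
 [ 0.019 -0.28  -0.96 ]]
units [-0.44  2.79  7.76]
t 3.55 p [ 0.5235 -0.194   0.2909] F [ 0.02 -0.57  0.25] w 0.0429
[[ 0.931  0.355 -0.085]
 [ 0.365 -0.892  0.267]
 [ 0.019 -0.28  -0.96 ]]
units [-0.48  3.32  9.56]
```

Request:
{"name": "carry_out", "arguments": {
  "targets": [
    [[-0.05, 0.35, 0.97, 0, 0, 0], [-0.05, 0.35, 0.97, 0, 0, 0], [-0.05, 0.35, 0.97, 0, 0, 0], [-0.05, 0.35, 0.97, 0, 0, 0], [-0.05, 0.35, 0.97, 0, 0, 0], [-0.05, 0.35, 0.97, 0, 0, 0], [-0.05, 0.35, 0.97, 0, 0, 0], [0, 0.35, 0.9, 0, 0, 0], [0, 0, 0, 0, 0, 0]]
  ]
}}

```text
time: 4.45
position: [0.5349, -0.2145, 0.0979]
eef_rot: [-0.128, 0.974, 0.188, -0.005]
wrist_force: [0.3, 0.5, -0.7]
gripper_width: 0.0429
```

Run:
```python
from h import *
from plant import camera
go([.5215,-.2084,.038])
for n in("wrist","top"):
    c=camera(n);cv2.imwrite(f"pics/{n}2.png",c["image"][:,:,::-1])
```

```text
t 4.45 p [ 0.5349 -0.2145  0.0979] F [ 0.28  0.5  -0.71] w 0.0429
[[ 0.929  0.364 -0.059]
 [ 0.367 -0.897  0.248]
 [ 0.038 -0.252 -0.967]]
units [-0.5   0.19  2.41]
```

View pics/wrist2.png

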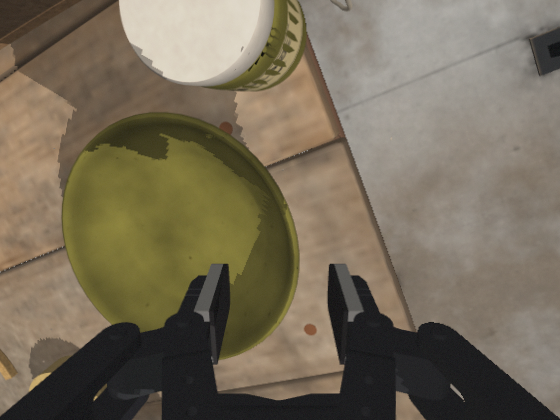

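Request:
{"name": "carry_out", "arguments": {
  "targets": [
    [[-0.25, 0.1, 0.6, 0, 0, 0], [-0.2, 0.1, 0.6, 0, 0, 0], [-0.1, 0, 0.6, 0, 0, 0], [0, 0, 0, 0, 0, 0]]
  ]
}}

```text
time: 4.95
position: [0.5284, -0.2142, 0.0637]
eef_rot: [-0.123, 0.974, 0.189, 0.002]
wrist_force: [-0.2, -0.2, 0.7]
gripper_width: 0.0424
```

Run:
```python
from h import *
go([.5215,-.2084,.038])
```

```text
t 4.95 p [ 0.5284 -0.2142  0.0637] F [-0.22 -0.18  0.67] w 0.0424
[[ 0.928  0.369 -0.042]
 [ 0.368 -0.898  0.24 ]
 [ 0.051 -0.238 -0.97 ]]
units [-0.22 -0.07  1.07]
```

Request:
{"name": "carry_out", "arguments": {
  "targets": [
    [[-0.1, 0, 0.5, 0, -0.2, 0], [-0.1, -0.05, 0.5, 0.1, -0.2, 0], [0, 0, 0.2, 0, 0, 0], [0, 0, 0, 0, 0, 0]]
  ]
}}

```text
time: 5.35
position: [0.5243, -0.2081, 0.0372]
eef_rot: [-0.122, 0.973, 0.194, -0.026]
wrist_force: [0.7, 0.0, 0.5]
gripper_width: 0.0425
```

Run:
```python
from h import *
from plant import camera
go([.5215,-.2084,.038])
for n in("wrist",):
    c=camera(n);cv2.imwrite(f"pics/{n}3.png",c["image"][:,:,::-1])
```

```text
t 5.35 p [ 0.5243 -0.2081  0.0372] F [0.7  0.   0.46] w 0.0425
[[ 0.924  0.37  -0.098]
 [ 0.383 -0.895  0.227]
 [-0.003 -0.247 -0.969]]
units [-0.11 -0.04 -0.02]
```

View pics/wrist3.png

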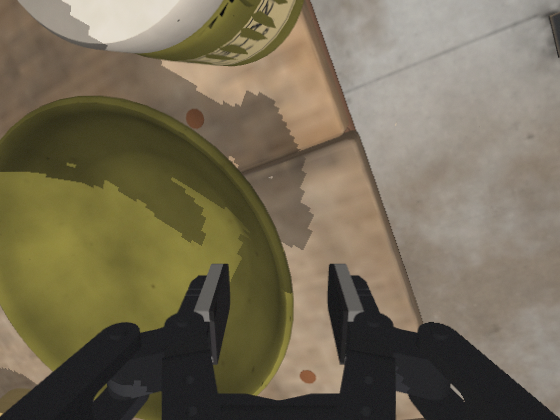

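Request:
{"name": "carry_out", "arguments": {
  "targets": [
    [[0, 0, 0, 0, 0, 0], [0, 0, 0, 0, 0, 0], [0, 0, 0, 0, 0, 0]]
  ],
  "hand": 0.76
}}

```text
time: 5.7
position: [0.5249, -0.2085, 0.0379]
eef_rot: [-0.122, 0.973, 0.193, -0.025]
wrist_force: [-0.3, 0.6, 0.4]
gripper_width: 0.0207
```

Run:
```python
from h import *
from plant import camera
go([.5215,-.2084,.038])
for n in("wrist",):
    c=camera(n);cv2.imwrite(f"pics/{n}4.png",c["image"][:,:,::-1])
```

```text
t 5.7 p [ 0.5249 -0.2085  0.0379] F [-0.29  0.61  0.42] w 0.0207
[[ 0.924  0.37  -0.096]
 [ 0.383 -0.896  0.227]
 [-0.002 -0.246 -0.969]]
units [-0.12 -0.05  0.01]
```

View pics/wrist4.png

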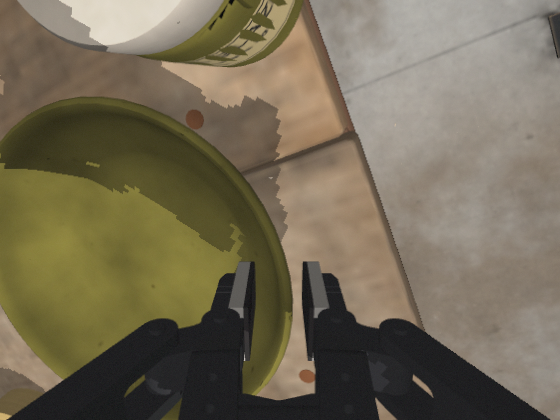

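Request:
{"name": "carry_out", "arguments": {
  "targets": [
    [[0, 0, 0, 0, 0, 0], [0, 0, 0, 0, 0, 0], [0, 0, 0, 0, 0, 0]]
  ],
  "hand": 0.86
}}

```text
time: 6.05
position: [0.5233, -0.2081, 0.0385]
eef_rot: [-0.122, 0.973, 0.194, -0.027]
wrist_force: [-2.3, 0.5, 2.4]
gripper_width: 0.0127
```

Run:
```python
from h import *
from plant import camera
go([.5215,-.2084,.038]); print(st()[0]["ft_torque"])
for n in("wrist",):
    c=camera(n);cv2.imwrite(f"pics/{n}5.png",c["image"][:,:,::-1])
```

```text
t 6.05 p [ 0.5233 -0.2081  0.0385] F [-2.27  0.53  2.35] w 0.0127
[[ 0.924  0.37  -0.099]
 [ 0.383 -0.895  0.228]
 [-0.004 -0.248 -0.969]]
units [-0.07 -0.01  0.02]
[0.137862   0.22183181 0.20556087]
```

View pics/wrist5.png

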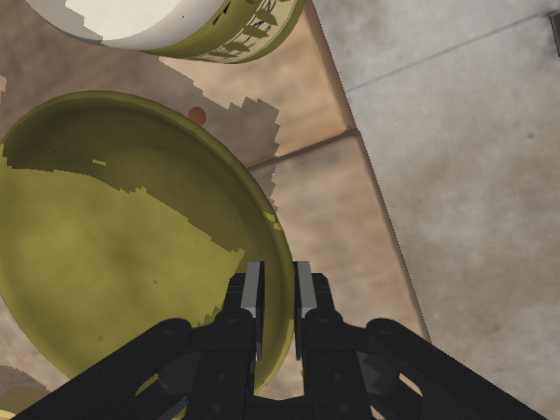

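Request:
{"name": "carry_out", "arguments": {
  "targets": [
    [[0, 0, 0, 0, 0, 0], [0, 0, 0, 0, 0, 0], [0, 0, 0, 0, 0, 0]]
  ],
  "hand": 0.92
}}

```text
time: 6.4
position: [0.5204, -0.208, 0.0395]
eef_rot: [-0.123, 0.973, 0.194, -0.029]
wrist_force: [-4.2, -0.2, 8.7]
gripper_width: 0.009
```

Run:
```python
from h import *
go([.5233-.082,-.2081+.140,.038]); print(st()[0]["ft_torque"])
```

```text
t 6.4 p [ 0.5204 -0.208   0.0395] F [-4.24 -0.21  8.73] w 0.009
[[ 0.923  0.371 -0.105]
 [ 0.385 -0.894  0.228]
 [-0.009 -0.251 -0.968]]
units [-0.77 -6.16  1.67]
[0.8497309  1.21794905 0.7856671 ]
```

Run:
```python
from h import *
from plant import camera
for n in("wrist","side"):
    c=camera(n);im=c["image"][:,:,::-1]
    if n=="side": im=cv2.resize(im[60:220,240:420],(720,640)[:2],interpolation=cv2.INTER_CUBIC)[:600]
    cv2.imwrite(f"pics/{n}6.png",im)
```

```text
(no output)
```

View pics/wrist6.png

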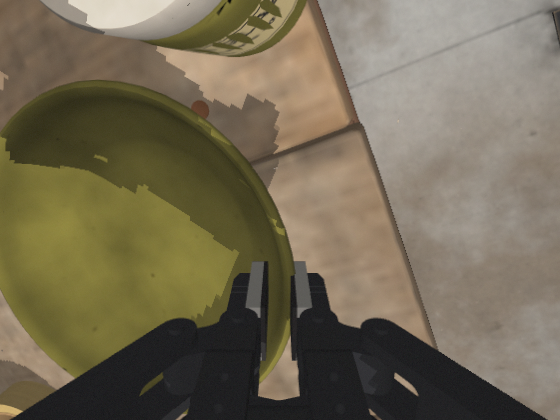

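View pics/side6.png

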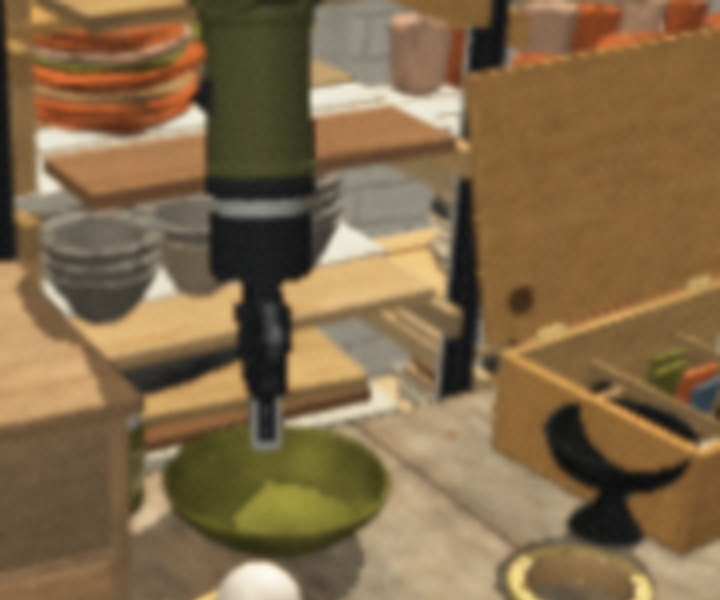

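Request:
{"name": "carry_out", "arguments": {
  "targets": [
    [[-0.03, -0.25, 0.06, 0, 0, 0], [-0.05, -0.4, 0.1, 0, 0, 0], [-0.05, -0.4, 0.1, 0, 0, 0], [-0.05, -0.4, 0.1, 0, 0, 0], [0, 0, 0, 0, 0, 0]]
  ]
}}

```text
time: 7.0
position: [0.5101, -0.1855, 0.0446]
eef_rot: [-0.114, 0.975, 0.189, -0.02]
wrist_force: [-1.4, 5.0, 3.7]
gripper_width: 0.0089
```

Run:
```python
from h import *
from plant import camera
go([.5233-.082,-.2081+.140,.038]); print(st()[0]["ft_torque"])
for n in("wrist","top"):
    c=camera(n);im=c["image"][:,:,::-1]
    if n=="top": im=cv2.resize(im[160:320,200:460],(780,480),interpolation=cv2.INTER_CUBIC)
    cv2.imwrite(f"pics/{n}7.png",im)
```

```text
t 7.0 p [ 0.5101 -0.1855  0.0446] F [-1.4  5.   3.7] w 0.0089
[[ 0.928  0.364 -0.082]
 [ 0.373 -0.903  0.214]
 [ 0.004 -0.229 -0.973]]
units [-0.8  -5.18  1.49]
[1.54472574 0.34207923 0.03103426]
```

View pics/wrist7.png

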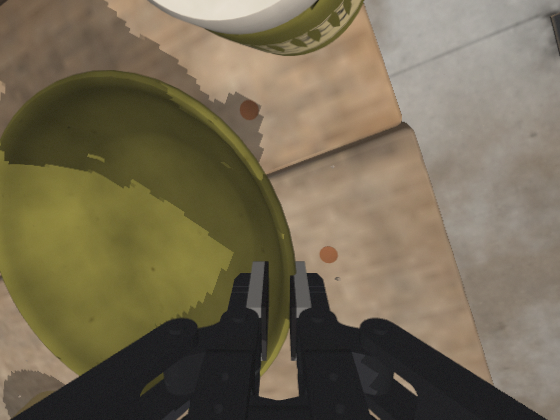

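View pics/top7.png

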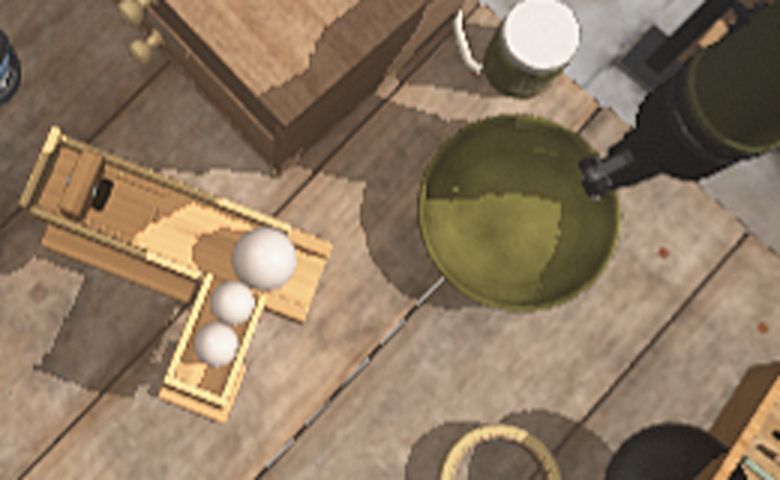

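Request:
{"name": "carry_out", "arguments": {
  "targets": [
    [[-0.08, -0.5, 0.15, 0, 0, 0], [-0.08, -0.5, 0.15, 0, 0, 0], [-0.08, -0.5, 0.15, 0, 0, 0], [-0.08, -0.5, 0.15, 0, 0, 0], [-0.08, -0.5, 0.15, 0, 0, 0], [-0.08, -0.5, 0.15, 0, 0, 0]]
  ]
}}

```text
time: 7.7
position: [0.4863, -0.1348, 0.043]
eef_rot: [-0.099, 0.979, 0.181, -0.004]
wrist_force: [2.1, -8.3, 11.8]
gripper_width: 0.0087
```

```bash
cat > dish.py <<'E'
from h import *
from plant import camera
def dish(tag,z=.043):
    t=camera("top");im=cv2.cvtColor(t["image"],cv2.COLOR_RGB2HSV)
    m=cv2.inRange(im,(24,70,20),(42,255,255)); m[:, :290]=0;m[:185]=0;m[310:]=0;m[:,425:]=0
    k=cv2.morphologyEx(m,cv2.MORPH_OPEN,np.ones((3,3)))
    cn=max(cv2.findContours(k,cv2.RETR_EXTERNAL,cv2.CHAIN_APPROX_NONE)[0],key=cv2.contourArea);print(cv2.boundingRect(cn))
    P=plane(t,cn.reshape(-1,2),z);print("dish",cv2.minEnclosingCircle(P[:,:2].astype(np.float32).reshape(-1,1,2)))
    cv2.imwrite(f"pics/{tag}.png",cv2.resize(t["image"][160:320,200:460,::-1],(780,480),interpolation=cv2.INTER_CUBIC))
    return t
E
python3 - <<'E'
from h import *
from dish import dish
go([.5233-.082,-.2081+.140,.038]); print(st()[0]["ft_torque"])
dish("top8",.046)
E
```

```text
t 7.7 p [ 0.4863 -0.1348  0.043 ] F [ 2.13 -8.31 11.85] w 0.0087
[[ 0.935  0.353 -0.044]
 [ 0.354 -0.915  0.192]
 [ 0.027 -0.195 -0.98 ]]
units [-0.74 -3.04  0.79]
[-0.35403295 -0.35059529 -0.08432679]
(319, 221, 63, 52)
dish ((0.4480748772621155, -0.056495171040296555), 0.07688785344362259)
```

View pics/top8.png

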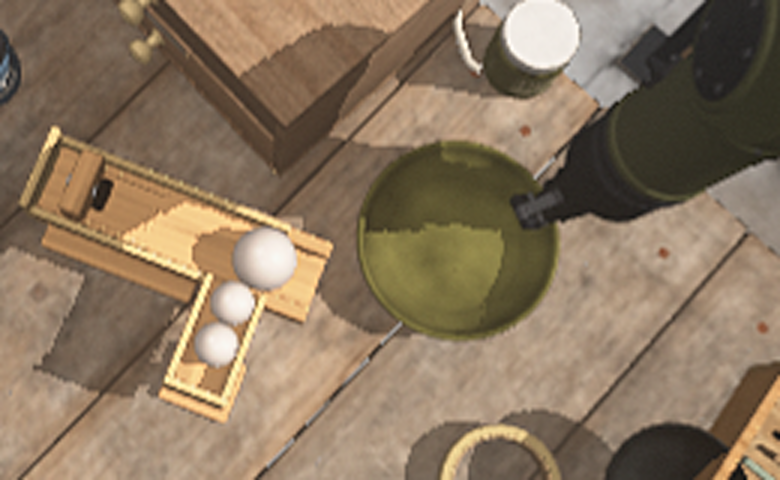

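Run:
```python
from h import *
import pickle
t=pickle.load(open("c1.pkl","rb"))["top"]
print(plane(t,[(200+458/3-.33,160+240/3-.33),(200+358/3,240),(200+558/3,240),(350,160+140/3),(350,160+340/3)],.043))
```

```text
[[ 0.46639612 -0.06430946  0.043     ]
 [ 0.4674122   0.01564763  0.043     ]
 [ 0.46371308 -0.14579463  0.043     ]
 [ 0.54896264 -0.063682    0.043     ]
 [ 0.38547432 -0.05373596  0.043     ]]
```

Request:
{"name": "carry_out", "arguments": {
  "targets": [
    [[-0.16, -0.47, 0.09, 0.1, -0.1, 0], [-0.16, -0.47, 0.09, 0.1, -0.1, 0], [-0.16, -0.47, 0.09, 0.1, 0, 0], [-0.16, -0.47, 0.09, 0, 0, 0], [-0.16, -0.47, 0.09, 0, 0, 0], [0, 0, 0, 0, 0, 0]]
  ]
}}

```text
time: 8.35
position: [0.4613, -0.095, 0.0482]
eef_rot: [-0.107, 0.979, 0.176, -0.007]
wrist_force: [-0.3, 3.0, 3.0]
gripper_width: 0.0087
```

Run:
```python
from h import *
from dish import dish
go([.5233-.082,-.2081+.140,.038])
dish("top9",.043)
```

```text
t 8.35 p [ 0.4613 -0.095   0.0482] F [-0.25  3.05  3.02] w 0.0087
[[ 0.938  0.342 -0.051]
 [ 0.345 -0.915  0.207]
 [ 0.024 -0.212 -0.977]]
units [-0.39 -1.17  0.66]
(305, 234, 61, 49)
dish ((0.4276930093765259, -0.020480958744883537), 0.07398281246423721)
```

View pics/top9.png

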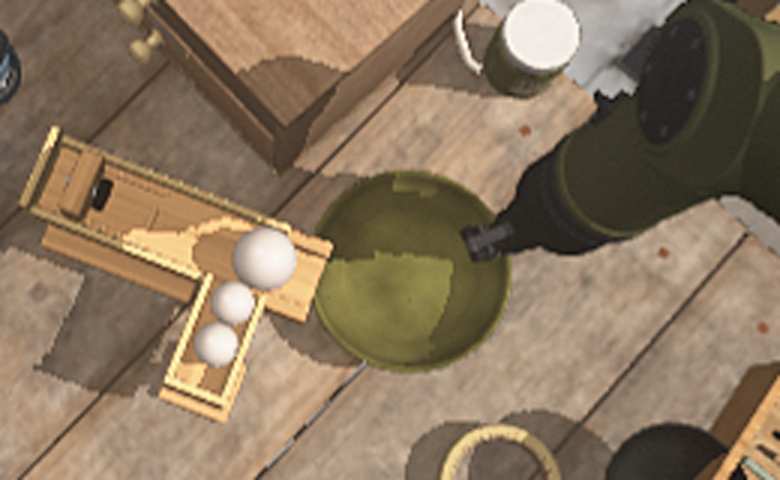

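Request:
{"name": "carry_out", "arguments": {
  "targets": [
    [[-0.2, -0.42, 0.25, 0, -0.1, 0], [-0.2, -0.42, 0.2, 0, -0.1, 0], [-0.22, -0.42, 0.18, 0, 0, 0], [-0.2, -0.4, 0.15, 0, 0, 0], [0, 0, 0, 0, 0, 0]]
  ]
}}

```text
time: 8.9
position: [0.4438, -0.0707, 0.0404]
eef_rot: [-0.095, 0.981, 0.17, -0.005]
wrist_force: [-1.1, 8.0, 7.9]
gripper_width: 0.0082
```

Run:
```python
from h import *
from dish import dish
go([.5233-.082,-.2081+.140,.038])
dish("top10",.043)
```

```text
t 8.9 p [ 0.4438 -0.0707  0.0404] F [-1.1   8.03  7.93] w 0.0082
[[ 0.942  0.332 -0.043]
 [ 0.334 -0.924  0.185]
 [ 0.022 -0.189 -0.982]]
units [-0.06 -0.11  0.12]
(296, 244, 64, 47)
dish ((0.4053177833557129, -0.0013637393712997437), 0.07680255174636841)
```

View pics/top10.png

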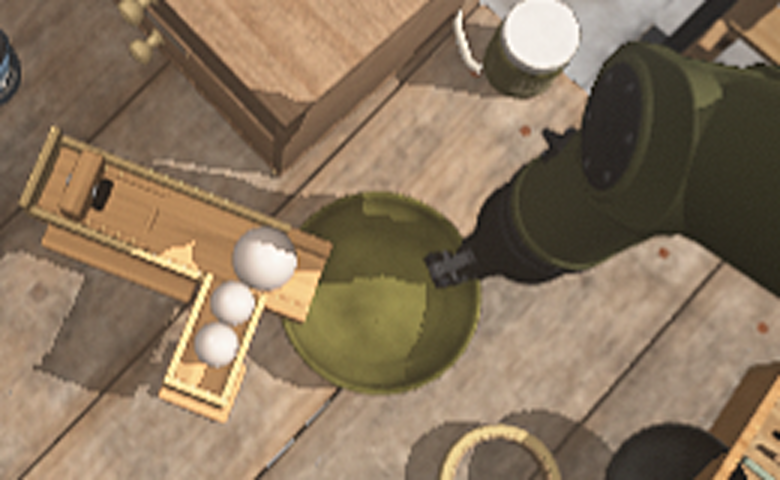

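Run:
```python
from h import *
import pickle
from scipy.optimize import least_squares
t=pickle.load(open("c1.pkl","rb"))["top"]
z=lambda a,b:(200+(a+.5)/3-.5,160+(b+.5)/3-.5)
# rim points in top10 by eye: right, top, bottom etc
pts=[(481,303),(478,330),(463,357),(440,378),(410,391),(380,394),(345,386),(315,367),(292,338),(375,192),(400,196),(425,208),(450,228),(340,198)]
P=plane(t,[z(*p) for p in pts],.043)[:,:2]
r=least_squares(lambda c:np.hypot(*(P-c[:2]).T)-.082,[.42,0],loss="soft_l1",f_scale=.002);print(r.x,r.fun.round(4))
```

```text
[0.42604201 0.00051355] [-0.0012  0.0008  0.0005  0.     -0.0007 -0.0012 -0.0018 -0.0022 -0.0021
 -0.0005 -0.0018 -0.0039 -0.0045  0.0004]
```

Request:
{"name": "carry_out", "arguments": {
  "targets": [
    [[-0.28, -0.15, 0.04, 0, 0, 0], [-0.28, -0.15, 0.04, 0, 0, 0], [0, 0, 0, 0, 0, 0]]
  ]
}}

```text
time: 9.25
position: [0.4394, -0.0705, 0.0421]
eef_rot: [-0.092, 0.982, 0.167, 0.005]
wrist_force: [0.7, 7.6, 8.6]
gripper_width: 0.0083
```

Request:
{"name": "carry_out", "arguments": {
  "targets": [
    [[0, 0, 0, 0, 0, 0], [0, 0, 0, 0, 0, 0], [0, 0, 0, 0, 0, 0]]
  ],
  "hand": 0.72
}}

```text
time: 9.55
position: [0.4405, -0.0718, 0.0415]
eef_rot: [-0.091, 0.982, 0.167, 0.005]
wrist_force: [-0.1, -0.4, -0.8]
gripper_width: 0.024
```

Run:
```python
from h import *
from dish import dish
go([.5233-.082,-.2081+.140,.038])
dish("top11",.043)
```

```text
t 9.55 p [ 0.4405 -0.0718  0.0415] F [-0.07 -0.43 -0.76] w 0.024
[[ 0.944  0.328 -0.02 ]
 [ 0.326 -0.928  0.181]
 [ 0.04  -0.178 -0.983]]
units [ 0.07 -0.1   0.16]
(297, 248, 64, 42)
dish ((0.40409350395202637, -0.003755904734134674), 0.0775725319981575)
```

View pics/top11.png

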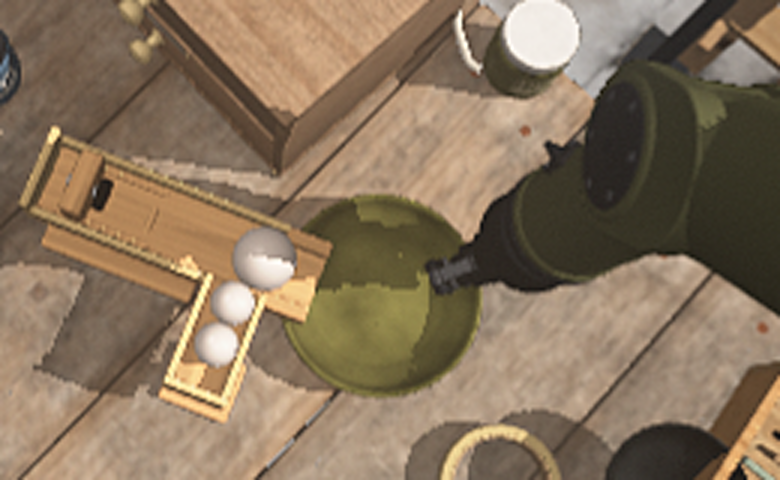

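Request:
{"name": "carry_out", "arguments": {
  "targets": [
    [[0, 0, 0, 0, 0, 0], [0, 0, 0, 0, 0, 0], [0, 0, 0, 0, 0, 0]]
  ],
  "hand": 0.89
}}

```text
time: 9.9
position: [0.4402, -0.0723, 0.0412]
eef_rot: [-0.091, 0.982, 0.166, 0.005]
wrist_force: [-0.7, -0.3, 2.4]
gripper_width: 0.0099
```

Request:
{"name": "carry_out", "arguments": {
  "targets": [
    [[-0.3, -0.15, 0.04, 0, -0.15, 0], [-0.35, -0.2, 0.04, 0, 0, 0], [-0.3, -0.15, 0, 0, 0, 0], [0, 0, 0, 0, 0, 0]]
  ]
}}

```text
time: 10.3
position: [0.4188, -0.0691, 0.0421]
eef_rot: [-0.087, 0.982, 0.166, -0.0]
wrist_force: [1.2, 1.9, 2.0]
gripper_width: 0.0099
```

Request:
{"name": "carry_out", "arguments": {
  "targets": [
    [[0, 0, 0, 0, 0, 0], [0, 0, 0, 0, 0, 0], [0, 0, 0, 0, 0, 0]]
  ],
  "hand": 0.6
}}

```text
time: 10.6
position: [0.4165, -0.0689, 0.0416]
eef_rot: [-0.088, 0.982, 0.166, -0.003]
wrist_force: [0.6, 0.2, 0.3]
gripper_width: 0.0341
```

Run:
```python
from h import *
from dish import dish
go([.5233-.082,-.2081+.140,.038])
dish("top12",.043)
```

```text
t 10.6 p [ 0.4165 -0.0689  0.0416] F [0.61 0.21 0.35] w 0.0341
[[ 0.945  0.326 -0.034]
 [ 0.327 -0.929  0.172]
 [ 0.024 -0.174 -0.984]]
units [0.94 0.32 0.11]
(292, 248, 67, 51)
dish ((0.3935266137123108, 0.005327574908733368), 0.07887143641710281)
```

View pics/top12.png

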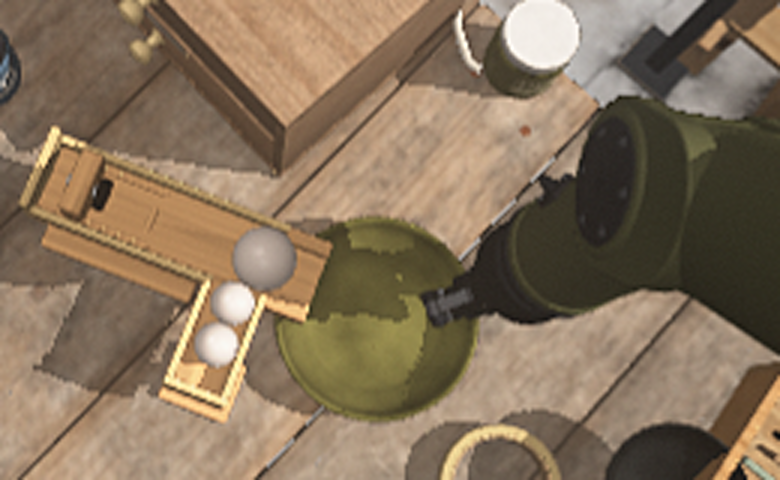

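Request:
{"name": "carry_out", "arguments": {
  "targets": [
    [[0, 0, -0.5, 0, 0, 0], [0, 0, -1, 0, 0, 0], [0, 0, -1, 0, 0, 0], [0, 0, -1, 0, 0, 0], [0, 0, -1, 0, 0, -0.5], [0, 0, -1, -0.5, 0, -1], [0, 0, -1, -0.5, 0, -1], [0, 0, -1, -0.3, 0, -1], [0, 0, 0, 0, 0, -1], [0, 0, 0, 0, 0, 0]]
  ],
  "hand": 1
}}

```text
time: 11.65
position: [0.4185, -0.0982, 0.2323]
eef_rot: [0.004, 0.884, 0.466, 0.031]
wrist_force: [0.1, 0.4, -0.4]
gripper_width: 0.0002
```

Run:
```python
from h import *
from dish import dish
go([.4306,.0501,.2]); print(st()[0]["q"])
dish("top13",.043)
```

```text
t 11.65 p [ 0.4185 -0.0982  0.2323] F [ 0.05  0.4  -0.38] w 0.0002
[[ 0.563  0.824  0.058]
 [ 0.825 -0.565  0.022]
 [ 0.051  0.035 -0.998]]
units [ 5.1  -3.    1.45]
[ 0.64875524  0.21180658 -0.54648987  2.03011918  0.10483117  0.87751057
 -0.54940124]
(293, 233, 61, 66)
dish ((0.4062596261501312, 0.013904223218560219), 0.07867403328418732)
```

View pics/top13.png

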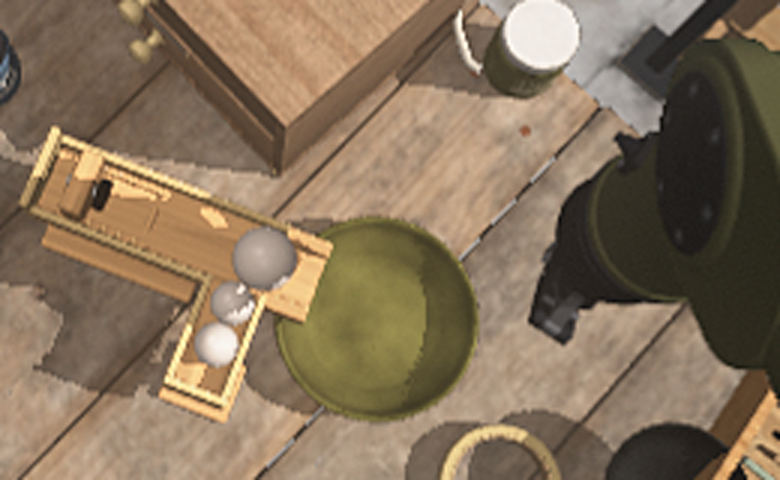

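Request:
{"name": "carry_out", "arguments": {
  "targets": [
    [[0.5, -0.3, 0, 0.15, -0.2, -0.8], [0.5, -0.3, 0, 0.1, -0.16, -0.8], [1, -0.1, 0, 0, 0, 0], [1, -0.1, 0, 0, 0, 0], [0, 0, 0, 0, 0, 0]]
  ]
}}

```text
time: 12.2
position: [0.4321, -0.02, 0.2292]
eef_rot: [-0.0, 0.833, 0.553, -0.004]
wrist_force: [0.6, -0.3, 0.7]
gripper_width: 0.0002
```

Run:
```python
from h import *
go([.426,.039,.2])
from plant import camera
import pickle
c={n:camera(n) for n in("wrist","top")}; pickle.dump(c,open("c2.pkl","wb"))
cv2.imwrite("pics/wrist14.png",c["wrist"]["image"][:,:,::-1])
t=c["top"]
z=lambda a,b:(200+(a+.5)/3-.5,160+(b+.5)/3-.5)
from scipy.optimize import least_squares
pts=[(477,318),(474,345),(463,371),(440,397),(410,414),(375,420),(340,414),(310,397),(290,368),(280,335),(380,217),(410,222),(440,240),(465,272),(350,218)]
P=plane(t,[z(*p) for p in pts],.043)[:,:2]
r=least_squares(lambda c:np.hypot(*(P-c[:2]).T)-c[2],[.42,0,.08]);print(r.x,r.fun.round(4))
```

```text
t 12.2 p [ 0.4321 -0.02    0.2292] F [ 0.55 -0.35  0.72] w 0.0002
[[ 0.389  0.921 -0.007]
 [ 0.921 -0.389 -0.003]
 [-0.006 -0.005 -1.   ]]
units [ 2.09 -1.14  1.16]
[0.40660572 0.00483993 0.08080265] [-0.0004 -0.0003 -0.0005 -0.0007 -0.0002  0.0005  0.0015  0.0021 -0.0007
 -0.0028 -0.0004  0.0008  0.0004 -0.0003  0.0009]
```

View pics/wrist14.png

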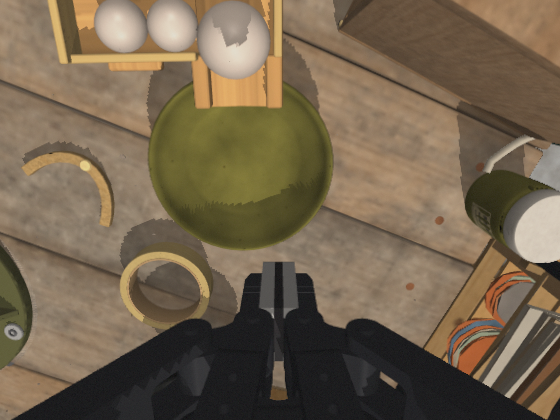

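Run:
```python
from h import *
import pickle
w=pickle.load(open("c2.pkl","rb"))["wrist"]
cv2.imwrite("pics/w14z.png",cv2.resize(w["image"][0:120,150:310,::-1],(800,600),interpolation=cv2.INTER_CUBIC))
P=plane(w,[(195,107),(282,106)],.074);print(P,P.mean(0)); print("ball",plane(w,[(233.5,40)],.088))
```

```text
[[0.3994592  0.06529078 0.074     ]
 [0.46041063 0.04027408 0.074     ]] [0.42993492 0.05278243 0.074     ]
ball [[0.44708316 0.09449993 0.088     ]]
```

View pics/w14z.png

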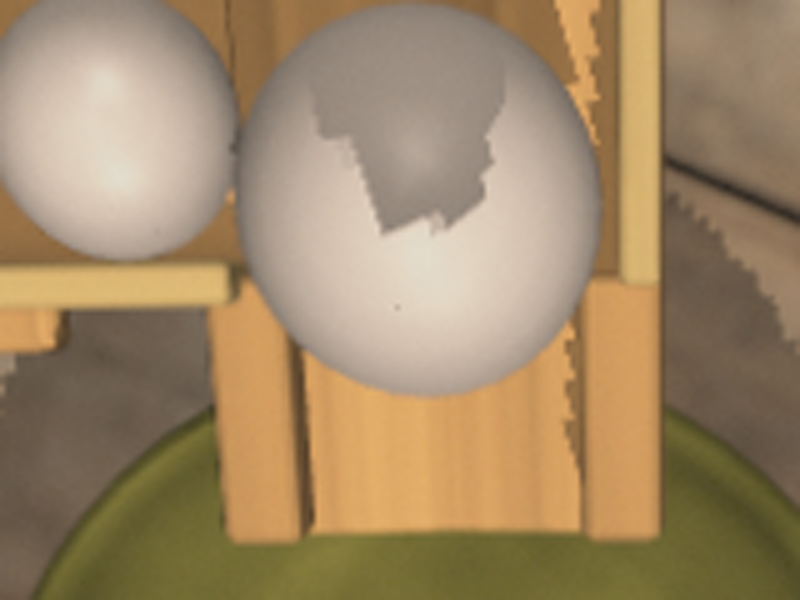

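Request:
{"name": "carry_out", "arguments": {
  "targets": [
    [[0.55, -0.3, 0.6, 0, 0, 0], [0.55, -0.3, 0.6, 0, 0, 0], [0.55, -0.3, 0.6, 0, 0, 0], [0.5, -0.28, 0.6, 0, 0, 0], [0, 0, 0.6, 0, 0, 0], [0, 0, 0.6, 0, 0, 0], [0, 0, 0, 0, 0, 0]]
  ]
}}

```text
time: 13.0
position: [0.4226, 0.0299, 0.1331]
eef_rot: [-0.0, 0.841, 0.541, -0.008]
wrist_force: [-0.0, -0.7, 0.7]
gripper_width: 0.0
```

Run:
```python
from h import *
go([.4265,.042,.088])
```

```text
t 13.0 p [0.4226 0.0299 0.1331] F [-0.   -0.7   0.71] w 0.0
[[ 0.416  0.909 -0.014]
 [ 0.909 -0.416 -0.009]
 [-0.014 -0.009 -1.   ]]
units [ 0.53 -0.04  1.8 ]
```

Request:
{"name": "carry_out", "arguments": {
  "targets": [
    [[0.1, 0, 0.5, 0, 0, -0.15], [0.1, 0, 0.5, 0, 0.05, -0.15], [0.1, 0, 0.4, 0, 0.05, -0.05], [0, 0, 0.4, 0, 0, 0], [0, 0, 0, 0, 0, 0]]
  ]
}}

```text
time: 13.5
position: [0.4258, 0.0314, 0.0878]
eef_rot: [-0.003, 0.831, 0.556, -0.003]
wrist_force: [-0.3, 0.2, -0.0]
gripper_width: -0.0001
```

```bash
cat >> h.py <<'E'
LIP=np.array([.4303,.0512]);D=np.array([.375,.927]);D=D/np.linalg.norm(D);N=np.array([D[1],-D[0]])
def lane():
    s,M,p=st(); q=p[:2]-LIP; F=np.array(s["wrist_force"])
    print("t",round(s["time"],2),"along",round(q@D*1e3,1),"across",round(q@N*1e3,1),"tip above vertex",round((p[2]-.011-.06-np.tan(np.radians(4))*(q@D))*1e3,1),"F along",round(F[:2]@D,2),"across",round(F[:2]@N,2),"z",round(F[2],2),"yaw",round(np.degrees(np.arctan2(M[1,0],M[0,0])),1),"tilt",M[2,:2].round(3))
E
python3 - <<'E'
from h import *
lane()
from plant import camera
for n in("side",):
    c=camera(n);im=c["image"][:,:,::-1];cv2.imwrite(f"pics/{n}15.png",cv2.resize(im[140:290,220:400],(720,600),interpolation=cv2.INTER_CUBIC))
E
```

```text
t 13.5 along -20.0 across 3.3 tip above vertex 18.2 F along 0.07 across -0.31 z -0.01 yaw 67.6 tilt [-0.002 -0.009]
```

View pics/side15.png

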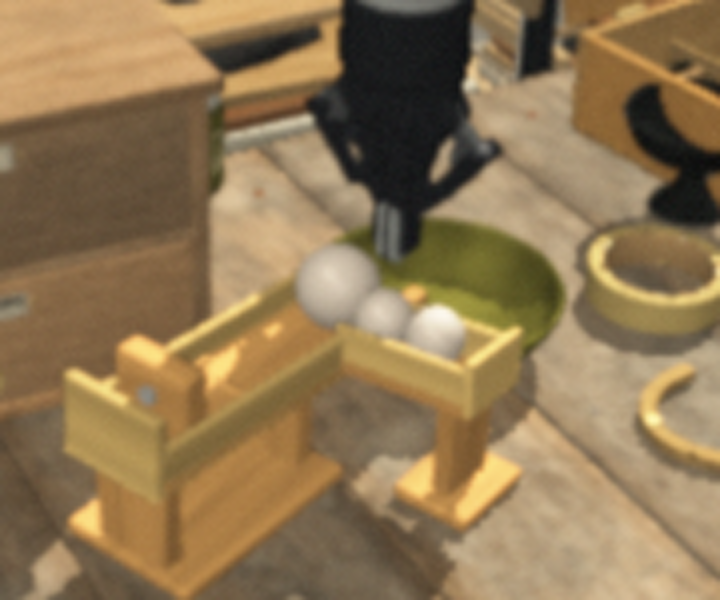

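Request:
{"name": "carry_out", "arguments": {
  "targets": [
    [[0.2, -0.05, 0, 0, 0, 0], [0.2, -0.05, 0, 0, 0, 0], [0.2, 0, 0, 0, 0, 0], [0.2, 0, 0, 0, 0, 0], [0, 0, 0, 0, 0, 0]]
  ]
}}

```text
time: 14.05
position: [0.4331, 0.0528, 0.0902]
eef_rot: [-0.002, 0.832, 0.555, -0.002]
wrist_force: [-0.8, -0.2, -0.8]
gripper_width: 0.0
```

Run:
```python
from h import *
lane()
```

```text
t 14.05 along 2.6 across 2.0 tip above vertex 19.0 F along -0.5 across -0.63 z -0.79 yaw 67.5 tilt [-0.001 -0.005]
```

Request:
{"name": "carry_out", "arguments": {
  "targets": [
    [[0.12, -0.04, 0.02, 0, 0, 0], [0.12, -0.04, 0.02, 0, 0, 0], [0.12, 0, 0, 0, 0, 0]]
  ]
}}

```text
time: 14.35
position: [0.4345, 0.0622, 0.0891]
eef_rot: [-0.002, 0.832, 0.555, -0.002]
wrist_force: [0.2, -0.8, -0.1]
gripper_width: -0.0001
```

Run:
```python
from h import *
lane()
```

```text
t 14.35 along 11.8 across -0.2 tip above vertex 17.3 F along -0.71 across 0.47 z -0.14 yaw 67.5 tilt [-0.002 -0.005]
```

Request:
{"name": "carry_out", "arguments": {
  "targets": [
    [[0.12, 0, -0.01, 0, 0, 0], [0.12, 0, -0.01, 0, 0, 0], [0.12, 0, -0.01, 0, 0, 0]]
  ]
}}

```text
time: 14.65
position: [0.438, 0.071, 0.0898]
eef_rot: [-0.002, 0.832, 0.555, -0.003]
wrist_force: [0.4, -1.2, 0.8]
gripper_width: 0.0003
```

Run:
```python
from h import *
lane()
```

```text
t 14.65 along 21.3 across -0.3 tip above vertex 17.3 F along -0.92 across 0.81 z 0.82 yaw 67.5 tilt [-0.002 -0.006]
```

Request:
{"name": "carry_out", "arguments": {
  "targets": [
    [[0.15, 0, -0.01, 0, 0, 0], [0.15, 0, -0.01, 0, 0, 0], [0.15, 0, -0.01, 0, 0, 0], [0.15, 0, -0.01, 0, 0, 0], [0.15, 0, -0.01, 0, 0, 0]]
  ]
}}

```text
time: 15.15
position: [0.446, 0.0899, 0.0911]
eef_rot: [-0.002, 0.832, 0.555, -0.003]
wrist_force: [-0.7, -0.1, 0.0]
gripper_width: 0.0
```

Run:
```python
from h import *
lane()
from plant import camera
for n in("side","top"):
    c=camera(n);im=c["image"][:,:,::-1];im=im[140:290,220:400] if n=="side" else im[160:320,180:372]
    cv2.imwrite(f"pics/{n}16.png",cv2.resize(im,(720,600),interpolation=cv2.INTER_CUBIC))
```

```text
t 15.15 along 41.7 across 0.0 tip above vertex 17.2 F along -0.32 across -0.58 z 0.02 yaw 67.5 tilt [-0.002 -0.006]
```

View pics/side16.png

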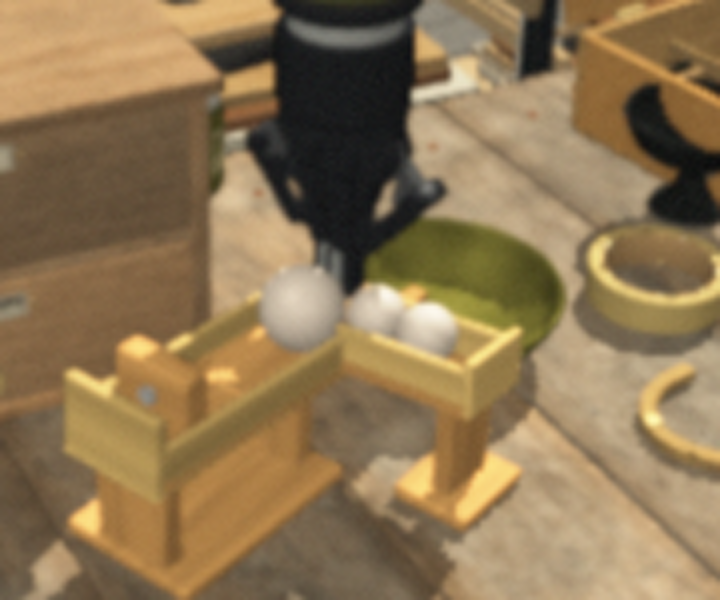

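Request:
{"name": "carry_out", "arguments": {
  "targets": [
    [[0.15, 0, -0.01, 0, 0, 0], [0.15, 0, -0.01, 0, 0, 0], [0.15, 0, -0.01, 0, 0, 0], [0.15, 0, -0.01, 0, 0, 0], [0.15, 0, -0.01, 0, 0, 0]]
  ]
}}

```text
time: 15.75
position: [0.4536, 0.1083, 0.0924]
eef_rot: [-0.002, 0.832, 0.555, -0.003]
wrist_force: [0.1, 0.2, -0.1]
gripper_width: -0.0001
```

Run:
```python
from h import *
lane()
from plant import camera
for n in("side","top"):
    c=camera(n);im=c["image"][:,:,::-1];im=im[140:290,220:400] if n=="side" else im[160:320,180:372]
    cv2.imwrite(f"pics/{n}17.png",cv2.resize(im,(720,600),interpolation=cv2.INTER_CUBIC))
```

```text
t 15.75 along 61.7 across 0.2 tip above vertex 17.1 F along 0.2 across -0.0 z -0.1 yaw 67.5 tilt [-0.002 -0.006]
```

View pics/side17.png

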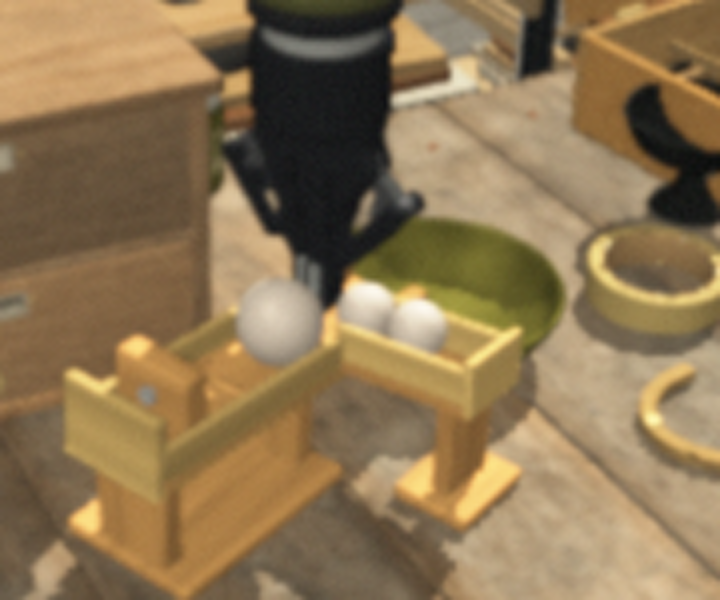

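View pics/top17.png

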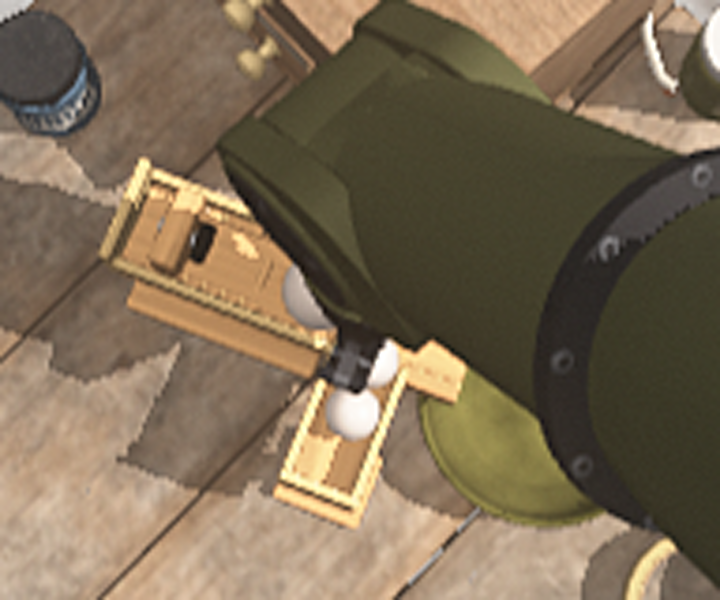

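Request:
{"name": "carry_out", "arguments": {
  "targets": [
    [[0.15, 0, -0.01, 0, 0, 0], [0.15, 0, -0.01, 0, 0, 0], [0.15, 0, -0.01, 0, 0, 0], [0.15, 0, -0.01, 0, 0, 0]]
  ]
}}

```text
time: 16.25
position: [0.4597, 0.123, 0.0934]
eef_rot: [-0.002, 0.832, 0.555, -0.003]
wrist_force: [0.3, 0.2, 0.3]
gripper_width: 0.0001
```

Run:
```python
from h import *
lane()
from plant import camera
for n in("side",):
    c=camera(n);im=c["image"][:,:,::-1];im=im[140:290,220:400] if n=="side" else im[160:320,180:372]
    cv2.imwrite(f"pics/{n}18.png",cv2.resize(im,(720,600),interpolation=cv2.INTER_CUBIC))
```

```text
t 16.25 along 77.6 across 0.3 tip above vertex 17.0 F along 0.32 across 0.21 z 0.33 yaw 67.5 tilt [-0.002 -0.006]
```

View pics/side18.png

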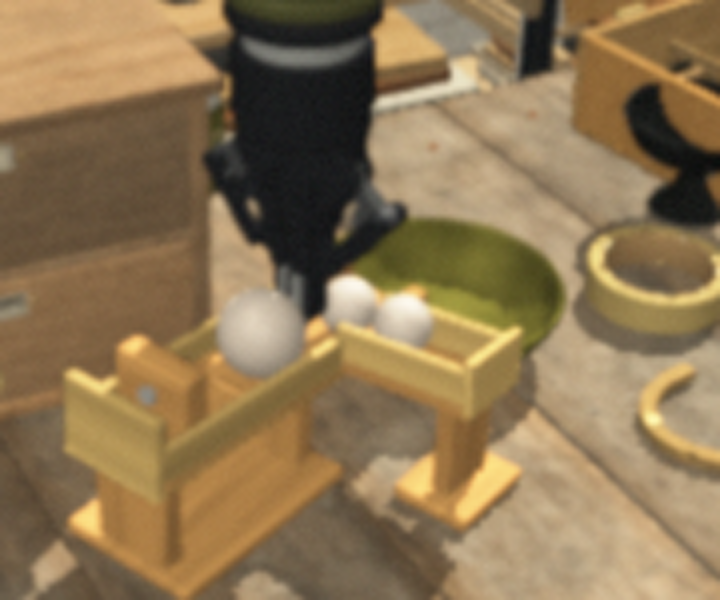

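Request:
{"name": "carry_out", "arguments": {
  "targets": [
    [[0.13, 0, -0.01, 0, 0, 0], [0.13, 0, -0.01, 0, 0, 0], [0.13, 0, -0.01, 0, 0, 0], [0.13, 0, -0.01, 0, 0, 0]]
  ]
}}

```text
time: 16.7
position: [0.4651, 0.1364, 0.0944]
eef_rot: [-0.002, 0.832, 0.555, -0.003]
wrist_force: [-1.2, -2.8, 1.2]
gripper_width: 0.0003
```

Run:
```python
from h import *
lane()
```

```text
t 16.7 along 92.1 across 0.3 tip above vertex 17.0 F along -3.07 across -0.06 z 1.17 yaw 67.5 tilt [-0.002 -0.006]
```

Request:
{"name": "carry_out", "arguments": {
  "targets": [
    [[0.1, 0, -0.01, 0, 0, 0], [0.1, 0, -0.01, 0, 0, 0]]
  ]
}}

```text
time: 16.9
position: [0.4667, 0.1406, 0.0948]
eef_rot: [-0.002, 0.832, 0.555, -0.004]
wrist_force: [-0.8, -1.7, 0.3]
gripper_width: 0.0001
```

Run:
```python
from h import *
lane()
from plant import camera
c=camera("side");im=c["image"][:,:,::-1][140:290,220:400]
cv2.imwrite(f"pics/side19.png",cv2.resize(im,(720,600),interpolation=cv2.INTER_CUBIC))
```

```text
t 16.9 along 96.6 across 0.2 tip above vertex 17.1 F along -1.89 across -0.13 z 0.25 yaw 67.5 tilt [-0.004 -0.007]
```

View pics/side19.png

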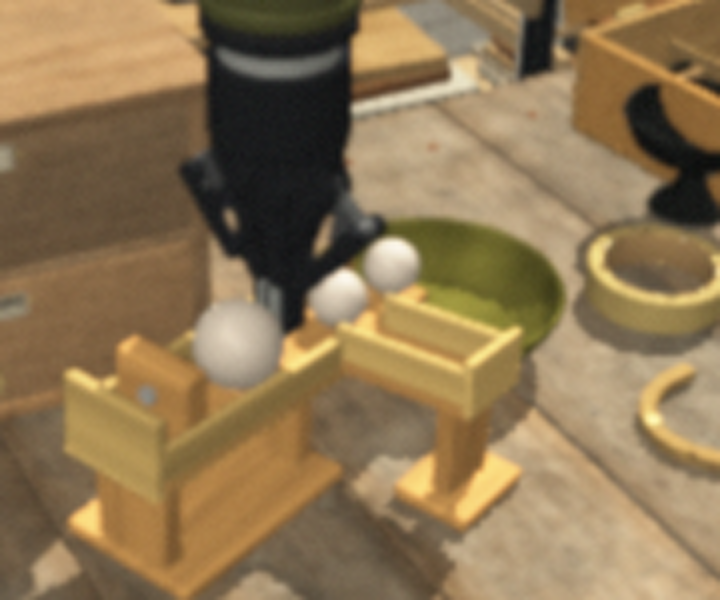

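Request:
{"name": "carry_out", "arguments": {
  "targets": [
    [[0.1, 0, -0.01, 0, 0, 0], [0.1, 0, -0.01, 0, 0, 0]]
  ]
}}

```text
time: 17.15
position: [0.4692, 0.1463, 0.0954]
eef_rot: [-0.002, 0.832, 0.555, -0.003]
wrist_force: [0.1, -1.4, 0.9]
gripper_width: 0.0002
```

Run:
```python
from h import *
lane()
```

```text
t 17.15 along 102.8 across 0.4 tip above vertex 17.2 F along -1.24 across 0.65 z 0.9 yaw 67.5 tilt [-0.003 -0.006]
```

Request:
{"name": "carry_out", "arguments": {
  "targets": [
    [[0.1, 0, -0.01, 0, 0, 0], [0.1, 0, -0.01, 0, 0, 0]]
  ]
}}

```text
time: 17.35
position: [0.4716, 0.1519, 0.0961]
eef_rot: [-0.002, 0.832, 0.555, -0.002]
wrist_force: [1.0, -0.4, 0.7]
gripper_width: -0.0002
```

Run:
```python
from h import *
lane()
from plant import camera
c=camera("side");im=c["image"][:,:,::-1][140:290,220:400]
cv2.imwrite(f"pics/side20.png",cv2.resize(im,(720,600),interpolation=cv2.INTER_CUBIC))
```

```text
t 17.35 along 108.9 across 0.5 tip above vertex 17.5 F along 0.04 across 1.06 z 0.71 yaw 67.5 tilt [-0.002 -0.006]
```

View pics/side20.png

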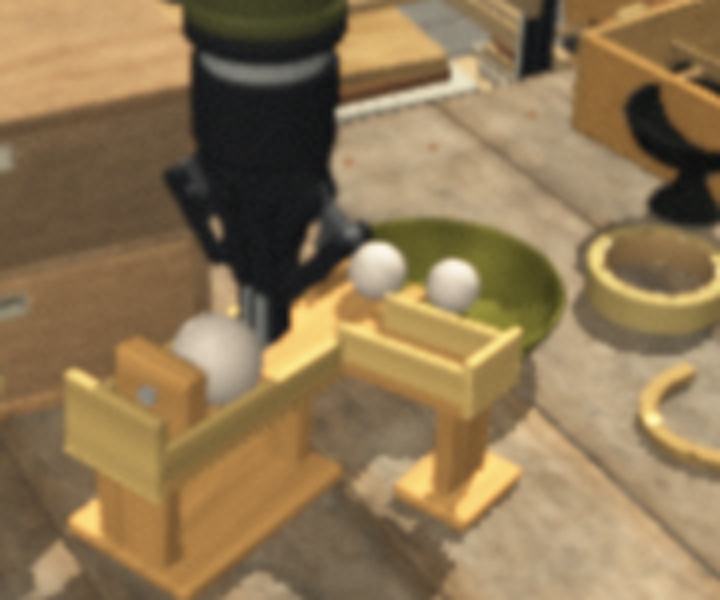

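Request:
{"name": "carry_out", "arguments": {
  "targets": [
    [[0.08, 0, 0, 0, 0, 0], [0.08, 0, -0.01, 0, 0, 0]]
  ]
}}

```text
time: 17.6
position: [0.4734, 0.1564, 0.0964]
eef_rot: [-0.002, 0.831, 0.556, -0.002]
wrist_force: [-0.5, -1.3, 1.8]
gripper_width: 0.0004
```

Run:
```python
from h import *
lane()
```

```text
t 17.6 along 113.7 across 0.5 tip above vertex 17.5 F along -1.4 across 0.03 z 1.78 yaw 67.5 tilt [-0.001 -0.006]
```

Request:
{"name": "carry_out", "arguments": {
  "targets": [
    [[0.06, 0, 0, 0, 0, 0], [0.06, 0, 0, 0, 0, 0]]
  ]
}}

```text
time: 17.8
position: [0.4736, 0.1573, 0.0961]
eef_rot: [-0.001, 0.832, 0.555, -0.004]
wrist_force: [-1.9, -5.7, 2.8]
gripper_width: -0.0
```

Run:
```python
from h import *
lane()
```

```text
t 17.8 along 114.5 across 0.3 tip above vertex 17.1 F along -5.96 across 0.38 z 2.76 yaw 67.4 tilt [-0.005 -0.007]
```

Request:
{"name": "carry_out", "arguments": {
  "targets": [
    [[-0.1, 0, 0, 0, 0, 0], [-0.1, 0, 0, 0, 0, 0], [-0.1, 0, 0, 0, 0, 0], [-0.15, 0, 0, 0, 0, 0], [-0.2, 0, 0, 0, 0, 0], [-0.2, 0, 0, 0, 0, 0], [0, 0, 0, 0, 0, 0]]
  ]
}}

```text
time: 18.5
position: [0.4655, 0.1373, 0.0964]
eef_rot: [-0.002, 0.832, 0.555, -0.003]
wrist_force: [0.1, -0.9, 0.1]
gripper_width: 0.0001
```

Run:
```python
from h import *
lane()
from plant import camera
c=camera("side");im=c["image"][:,:,::-1][140:290,220:400]
cv2.imwrite(f"pics/side21.png",cv2.resize(im,(720,600),interpolation=cv2.INTER_CUBIC))
```

```text
t 18.5 along 93.1 across 0.4 tip above vertex 18.9 F along -0.81 across 0.39 z 0.12 yaw 67.5 tilt [-0.002 -0.006]
```

View pics/side21.png

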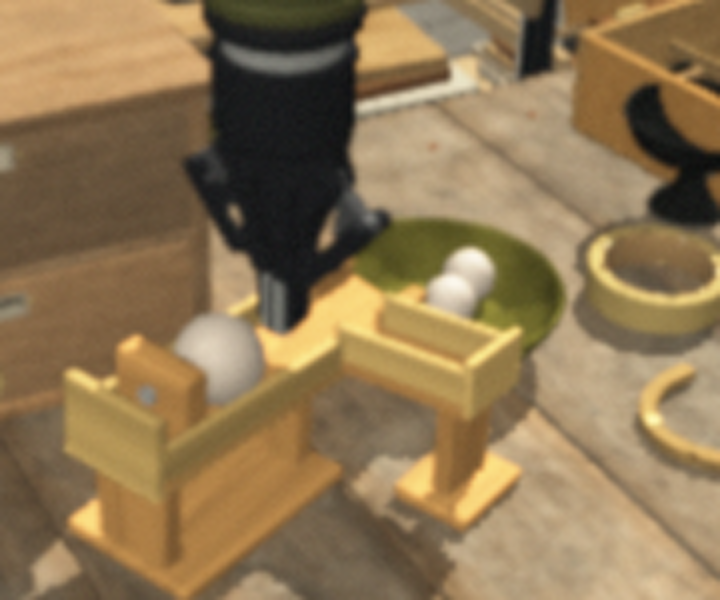

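Both small balls are in the dish (side view, about (445,290) and (470,270)). The big ball is parked at (220,355) by the stop, with a gap to the finger. I'll lift clear now.

Request:
{"name": "carry_out", "arguments": {
  "targets": [
    [[0, 0, -0.4, 0, 0, 0], [0, 0, -0.8, 0, 0, 0], [0, 0, -0.8, 0, 0, 0], [0, 0, -0.8, 0, 0, 0], [-0.5, 0.3, -0.8, 0, 0, 0], [-0.8, 0.5, -0.8, 0, 0, 0], [-1, 0.5, -0.5, 0, 0, 0], [-1, 0.5, 0, 0, 0, 0], [-1, 0.5, 0, 0, 0, 0], [-1, 0.5, 0, 0, 0, 0], [-1, 0.5, 0, 0, 0, 0], [0, 0, 0, 0, 0, 0]]
  ]
}}

```text
time: 19.75
position: [0.4849, -0.0408, 0.2326]
eef_rot: [-0.001, 0.829, 0.559, 0.002]
wrist_force: [0.7, -0.4, -0.0]
gripper_width: 0.0002
```

Request:
{"name": "carry_out", "arguments": {
  "targets": [
    [[-0.5, 0.3, 0, 0, 0, 0], [-0.5, 0.3, 0, 0, 0, 0], [0, 0, 0, 0, 0, 0], [0, 0, 0, 0, 0, 0], [0, 0, 0, 0, 0, 0], [0, 0, 0, 0, 0, 0], [0, 0, 0, 0, 0, 0]]
  ]
}}

```text
time: 20.45
position: [0.4898, -0.0664, 0.2349]
eef_rot: [-0.002, 0.828, 0.561, 0.004]
wrist_force: [-0.1, 0.1, 0.2]
gripper_width: 0.0002
```

Run:
```python
from h import *
lane()
from dish import dish
t=dish("top22")
from plant import camera
c=camera("side");im=c["image"][:,:,::-1][140:290,220:400]
cv2.imwrite(f"pics/side22.png",cv2.resize(im,(720,600),interpolation=cv2.INTER_CUBIC))
```

```text
t 20.45 along -86.7 across 99.3 tip above vertex 169.9 F along 0.06 across -0.16 z 0.25 yaw 68.3 tilt [0.008 0.001]
(296, 238, 46, 61)
dish ((0.40094271302223206, 0.019203336909413338), 0.07239433377981186)
```

View pics/side22.png

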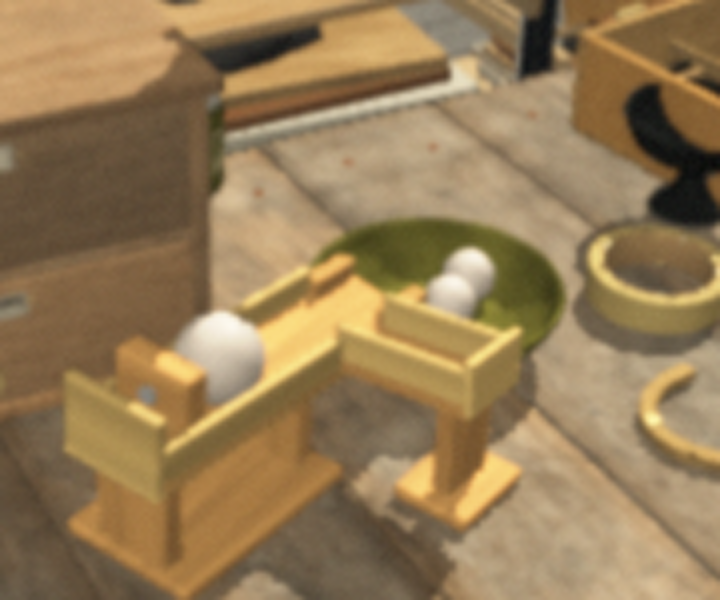

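View pics/top22.png

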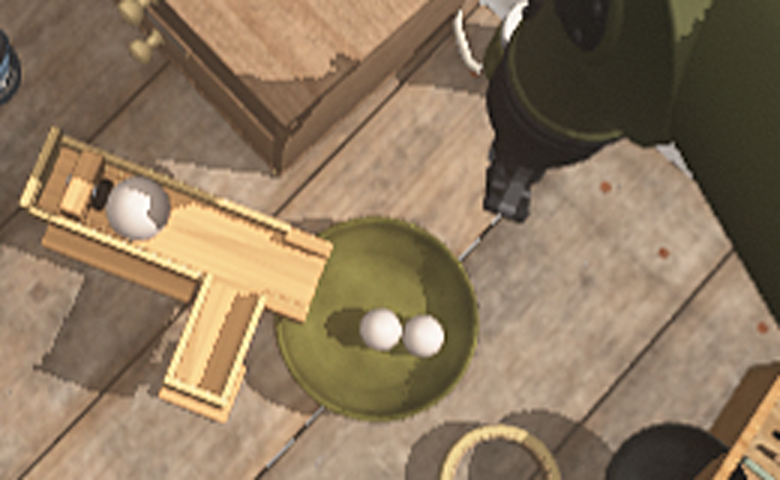

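Run:
```python
from h import *
from plant import camera,env
t=camera("top")
P=plane(t,[(200+137/3-.33,160+208/3-.33)],.097)[0]; q=P[:2]-LIP; print(P,q@D,q@N)
for u in((381,330),(424,336)): 
    X=plane(t,[(200+u[0]/3-.33,160+u[1]/3-.33)],.027)[0]; print(X, np.hypot(*(X[:2]-[.4066,.0048])))
print(env.close_job())
```

```text
[0.48772108 0.19040321 0.097     ] 0.15057774324787424 0.001028166654292915
[ 0.39699737 -0.00048057  0.027     ] 0.010958785273166686
[ 0.39139019 -0.03490603  0.027     ] 0.042519492212395364
the job is handed in; nothing more can be done
None
```

I slid the olive dish under the outlet, rolled the big ball back up the lane over the ridge to the rubber buffer, and parked it there. Both small balls ran down into the dish. I handed the job in at about 20.5 s of the 58 s allowed; no verdict is reported.

**Last checks:**
- **Dish:** its middle is about 5 mm from my estimate of the catch point, and it stands flat on the table. I took that fit before the balls dropped. In the last picture its outline had not moved, but the automatic circle fit was cut short by the chute and the balls, so I ignored it.
- **Big ball:** its centre sits about 150 mm up from the lip and 1 mm off the lane's centre line. I felt the ridge at about 3 N and the buffer at about 6 N, well under the 20 N limit. It stayed put after the fingers backed off.
- **Small balls:** their centres are about 11 mm and 43 mm from the middle of the dish.
- **Arm:** it is withdrawn and the wrist force reads about zero.
- **Bystanders:** I did not re-measure the jar and stamp at the end. The arm never came near them.

**Where it went less well:**
- The first dish placing was about 14 mm off, so I gripped it again and moved it closer.
- I also started closing the fingers at the same moment as lifting off the dish. The pictures show the dish did not shift.

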